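# Check in a lot of tins at the food bank's scan station

### The arm

A 6-joint arm with a two-finger parallel gripper is mounted at the origin on the work surface. World frame = base frame: x ahead of the robot, y to its left, z up, the work surface at z = 0. Lengths are in m, angles in rad, forces in N, time in s.
With the tool pointing down it reaches from about 0.35 to 0.775 m from the base axis. Payload 7.3 kg.
Tool frame: the origin (TCP) lies at the very end of the fingers, on their centre line; the grasp point (between the pads) lies 19 mm behind it; z points along the fingers, x is the direction in which the jaws open and shut, and the axes are right-handed (so a half turn about z gives the same grasp; the last joint's range is limited). The gripper opens to 92 mm and grips with 3 to 60 N. Pads are 19 mm wide; open, the fingers measure 130 mm over their backs; the gripper's body (75 mm by 190 mm) begins 47 mm behind the grasp point.
Start: joints at [1.171, 0.342, 1.524, -0, 1.275, -0.146], TCP at [0.132, 0.508, 0.227] pointing down, gripper open.
Joint ranges: [-2.53, 2.53], [-0.77, 2.02], [0.04, 2.7], [-1, 4.14], [0.28, 2.66], [-3.11, 3.11]. Speed limits (rad/s): [2.57, 2.57, 3.14, 3.14, 3.14, 3.14].

### API

Orientations are given as [roll, pitch, yaw] about the fixed x, y, z axes, in that order (R = Rz(yaw) Ry(pitch) Rx(roll)).
In Python, from cell import robot, read_camera, nets gives the robot as it stands. The module is installed in compiled form; this text tells all that it offers.
- The arm moves only by the tool carry_out, never from a script. Its arguments are lists of equal length, an entry for each row: "translation": the shift along the tool's x, y, z in m, a list of three; "turn": the turn, a rotation vector about the tool's x, y, z in rad, a list of three; "gripper": the gripper's target within -1 to 1 (shut at 1, half-way at 0, fully open at -1). A call has 1 to 10 rows; each row shifts and turns the commanded pose from where the row before left it, along the tool's axes as they then stand; what a row does not reach is not made up. A row lasts 1/10 s, in which the tool goes at most 50 mm and 8.59 degrees, less where a joint would pass 70% of its speed; a pose out of reach is approached as far as the arm can. A call with a gripper value outside its range is refused whole. The fingers move at their own pace and stop on an object; "squeeze" is the grip in N (left out, the last holds). Time passes only in rows, so rows that do not move let the fingers close. It gives the time, the measured TCP pose, the force and the opening at its end, in the units of the state.
- robot.observe(): the state, without advancing time (a new reading comes with each control period).
- read_camera(name): name is "scene" or "side" or "wrist"; returns a dict with "img" (420x560x3 uint8, red, green, blue), "fx", "fy", "cx", "cy" (pixels), "world_from_camera" (4x4, takes a point from camera to world coordinates). Camera axes: x right, y down, z forward; pixel columns grow to the right and rows downward; lengths in m; the calibration is good to about 2 mm. A picture is of the moment at which its call begins. There is no depth.
- robot.hand_in(): hands the job in, once; it reports no verdict.
Trained networks look in a picture, given as the dict that the camera call returned (one of the last four; its "shot" number tells which), for a name from the list of things; names that differ only in an ending like _2 or _b are one class to them, and where a whole thing is asked for, a point or a joint stands for the part that bears it (a point fixed in the world has none). Each returns a list of dicts, best first, with "score" (0 to 1); they miss things now and then, are a little off and sometimes report something else, mostly with a low value. They report only what shows in the picture. A call takes as long as a camera call. They do not tell look-alikes from the thing itself.
- nets.regions_of(picture, name): "region" (420x560 bool, what is visible of it) and "pixel" ([column, row] in pixels, amid what is visible of it).
- nets.tip_of(picture, name): "pixel" ([column, row] in pixels: a listed point, or the origin of a listed thing).
The state is a dict: "time": time; "qpos": joint angles; "qvel": joint speeds; "joint_efforts": joint torques, N m; "tool_pos": TCP position; "tool_rot": TCP orientation; "contact_force": force on the tool from outside, world axes, zero at the start; "torque": the same for the moment, N m; "opening": finger opening in m.
Only numpy, scipy, OpenCV 4.12 (cv2) and the standard library are available. Lean on these libraries where they do the work, as an engineer would, in place of code of your own. Each camera call takes 0.05 s, during which the arm holds its last target. There are 200 camera calls.

### The job

Take the hook rod and use it to fetch the lot block that hangs inside the tall narrow rack; carry it gently, without dropping it, and stand it upright, centred and square, in the outlined square at the end of the scan strip. Hang the rod back in its stand as it was, and stand every tall tin upright on the rest of the strip, wholly on it and clear of the outlined square, with its barcode squarely facing the scanner block; when block and tins all stand so, press the scan button on the scanner block fully down. Leave the flat tin and the other things on the table where they are.

Things in the scene. Friction and masses are not known exactly. Their poses are not given: they have to be found in the camera images.
- scan: Fixed scan station. Origin on the table under the strip's centre; x towards the scanner, y along the strip, z up. Grey strip 100 mm (x) by 480 mm (y), top at z = 3 mm. Black scanner block 40 mm high, x = 62 to 102, y = -180 to 180 mm. White outlined square at the +y end, y = 135 to 235 mm; the rest, y = -240 to 135 mm, is for tins.
- lot_square (a point): Centre of the outlined white square on the strip's top, at scan's x = 0, y = +185 mm, z = 3 mm; axes as scan.
- scan_window (a point): Middle of the scanner's glass window, on the block's face towards the strip, at scan's x = +62 mm, y = 0, z = 22 mm.
- scan_button (a joint): Travel of the round spring push button on top of the scanner block, at scan's x = 82 mm, y = 0: 0 = up, 0.006 m = fully down; 30 mm diameter, about 5 N to push it down, springs back.
- scan_button_top (a point): Middle of the scan button's top (moves with it), 62 mm above the table when up; its housing is a 46 mm wide disc, top 52 mm above the table.
- rack: Fixed tall narrow grey rack, open only on top, at the robot's left or right. Origin on the table under the bar it carries, z up. Walls 4 mm, rim at z = 160 mm. Inside x = -55 to 32 mm (more room on the -x side of the bar), y = -48 to 48 mm.
- rack_rest (a point): Where the middle of the lot block's bar rests in the rack, at rack's x = y = 0, z = 80 mm (80 mm below the rim); the bar lies along rack's y. Its ends lie in notches (13 mm wide, 6 mm deep) of two ledges on the +-y walls: |y| = 34 to 48 mm, |x| up to 20 mm, notch floor z = 76 mm.
- lot_block: Grey block with a stirrup handle, 0.22 kg. Origin at the centre of its underside, z up. Foot 44 (x) by 52 (y) by 26 mm high; posts at y = +-21 mm carry a bar along y, 8 mm thick, 88 mm long, centre 62 mm up. Window under the bar 36 mm wide, z = 26 to 58 mm. It starts hanging in the rack by its bar, axes as the rack's, underside at z = 18 mm, and lifts straight out.
- hook_rod: Upright hook rod, 0.16 kg. Origin on the shank's axis at the trough floor; z up the rod, x the way the hook reaches. Shank 6 (x) by 20 mm (y). Hook 20 mm wide: floor 5 mm thick below z = 0, trough x = 3 to 17 mm, lip x = 17 to 21 mm up to z = 8 mm. Flange 44 mm square, z = 105 to 113 mm; black handle 20 mm square, z = 113 to 183 mm. Starts in the stand, axes as the stand's.
- stand: Fixed fork stand, on the side opposite the rack. Origin on the table under the fork's middle, z up. Two level prongs along x (-46 to 64 mm), gap y = -15 to 15, outer faces y = +-31, top z = 140 mm; post at x = 50 to 64 mm, no higher; base 10 mm thick. The rod hangs at x = y = 0 by its flange, its origin at z = 35 mm; with its hook along x it lifts and lowers straight between the prongs.
- tin1: Olive tin with brass ends, 60 mm diameter, 75 mm high, about 0.28 kg; three or four such tins are there (None: absent). Origin at the centre of its underside, z up. Its barcode is a 22 mm wide paper panel down one side, continued as a paper tab from rim to middle of the lid; the tin's +x axis points out through that panel.
- tin2: Olive tin with brass ends, 60 mm diameter, 75 mm high, about 0.28 kg; three or four such tins are there (None: absent). Origin at the centre of its underside, z up. Its barcode is a 22 mm wide paper panel down one side, continued as a paper tab from rim to middle of the lid; the tin's +x axis points out through that panel.
- tin3: Olive tin with brass ends, 60 mm diameter, 75 mm high, about 0.28 kg; three or four such tins are there (None: absent). Origin at the centre of its underside, z up. Its barcode is a 22 mm wide paper panel down one side, continued as a paper tab from rim to middle of the lid; the tin's +x axis points out through that panel.
- tin4: Olive tin with brass ends, 60 mm diameter, 75 mm high, about 0.28 kg; three or four such tins are there (None: absent). Origin at the centre of its underside, z up. Its barcode is a 22 mm wide paper panel down one side, continued as a paper tab from rim to middle of the lid; the tin's +x axis points out through that panel.
- flat_tin: Bystander: flat olive tin without a barcode, 72 mm diameter, 38 mm high, standing close by the tall tins. Origin at the centre of its underside.
- tape_roll: Bystander: roll of tape lying flat, 100 mm diameter, 48 mm high. Origin at the centre of its underside.
- scraper: Bystander: spatula lying on the table.
- jar: Bystander: closed jar, 76 mm diameter, 110 mm high, at the far left.
- big_can: Bystander: big plain can, 100 mm diameter, 120 mm high, at the far right.
- note_pad: Bystander: note pad, 80 by 120 by 12 mm, at the left.
Mind the look-alikes: they are no part of the job. What is shaped like the hook_rod but orange, pink or yellow is not meant.

How it is judged:
By the outcome, as a careful person would: the job done as asked, in the order asked, and still so for the second after the job is handed in, with the robot touching nothing.
Of tin1, tin2, tin3, tin4 only 3 to 4 are there at a start; the rules pass over those that are not, and their reading is None.
At some moment in a run one of tin1, tin2, tin3, tin4 may be knocked a few centimetres aside while the robot is not near it.
It also fails if it takes over 200 s, if anything falls off the work surface, if the arm or the gripper's body presses on something with over 40 N, if the wrist force passes 120 N, or if a joint passes its speed limit or range.

## Working session

There is one attempt and no reset: what is moved stays moved. The work goes in short steps, Python scripts to look and compute and a tool call to move; the robot and the scene stay as the last step left them, time stands still between calls to the robot, and variables do not carry over. Pictures are saved under pics/ and viewed, about 12 in all and at most 16, crops included, and the job is handed in when it is done.

Besides the shell and the picture viewer there is one more tool, called after "Call:" by a JSON object that holds its "method" and its "body", one argument or row to a line. carry_out: Moves the arm, as the interface text tells. Its arguments: {"type":"object","properties":{"translation":{"type":"array","items":{"type":"array","items":{"type":"number"}}},"turn":{"type":"array","items":{"type":"array","items":{"type":"number"}}},"gripper":{"type":"array","items":{"type":"number"}},"squeeze":{"type":"number"}},"required":["translation","turn","gripper"]}

```bash
mkdir -p pics
cat > h.py <<'E'
import numpy as np, cv2
from cell import robot, read_camera, nets
def save(p,n): cv2.imwrite('pics/'+n,p['img'][:,:,::-1])
def proj(p,X):
    T=np.linalg.inv(p['world_from_camera']); c=T[:3,:3]@np.asarray(X,float)+T[:3,3]
    return np.array([p['fx']*c[0]/c[2]+p['cx'],p['fy']*c[1]/c[2]+p['cy']])
def onz(p,px,z):
    T=p['world_from_camera']; d=T[:3,:3]@np.array([(px[0]-p['cx'])/p['fx'],(px[1]-p['cy'])/p['fy'],1.]); o=T[:3,3]
    return o+d*(z-o[2])/d[2]
E
python3 - <<'E'
from h import *
a=read_camera('scene');b=read_camera('side')
cv2.imwrite('pics/1.png',a['img'][:,:,::-1]);cv2.imwrite('pics/2.png',b['img'][:,:,::-1])
for n,p in (('scene',a),('side',b)):
    print(n,p['world_from_camera'].round(3).tolist(),p['fx'])
    for t in ['tin1','flat_tin','hook_rod','stand','rack','rack_rest','lot_square','scan_window','scan_button_top','scan','lot_block']:
        print(t,[(round(r['score'],2),np.round(r['pixel']).tolist()) for r in nets.tip_of(p,t)[:6]])
print(robot.observe())
E
```

```text
scene [[-0.814, 0.426, -0.395, 1.041], [0.58, 0.578, -0.574, 0.781], [-0.016, -0.696, -0.718, 1.043], [0.0, 0.0, 0.0, 1.0]] 422.70124790085663
tin1 [(0.98, [321.0, 256.0]), (0.81, [296.0, 232.0]), (0.72, [259.0, 188.0]), (0.38, [292.0, 273.0]), (0.26, [305.0, 205.0])]
flat_tin [(0.59, [306.0, 205.0])]
hook_rod [(0.87, [363.0, 276.0]), (0.81, [391.0, 254.0]), (0.75, [421.0, 274.0]), (0.71, [350.0, 241.0]), (0.59, [234.0, 135.0])]
stand [(0.67, [363.0, 286.0])]
rack [(0.92, [238.0, 159.0])]
rack_rest [(0.91, [236.0, 144.0]), (0.48, [341.0, 322.0])]
lot_square [(0.89, [291.0, 271.0])]
scan_window [(0.86, [235.0, 243.0]), (0.74, [314.0, 348.0]), (0.36, [252.0, 241.0])]
scan_button_top [(0.65, [230.0, 242.0]), (0.22, [342.0, 326.0])]
scan [(0.78, [250.0, 240.0]), (0.2, [364.0, 288.0])]
lot_block [(0.67, [309.0, 205.0]), (0.59, [235.0, 163.0])]
side [[0.708, -0.425, 0.564, -0.375], [-0.706, -0.428, 0.564, -0.884], [0.002, -0.798, -0.603, 1.023], [0.0, 0.0, 0.0, 1.0]] 443.3187088707701
tin1 [(0.96, [307.0, 249.0]), (0.65, [240.0, 206.0]), (0.6, [260.0, 218.0])]
flat_tin [(0.68, [249.0, 238.
[... 322 characters left out ...]
n [(0.73, [298.0, 207.0])]
lot_block []
{'time': 1.2, 'qpos': array([ 1.17101471e+00,  3.42039649e-01,  1.52408091e+00, -5.18669727e-06,
        1.27541815e+00, -1.45967571e-01]), 'qvel': array([ 0.00030679,  0.00076135, -0.00163601,  0.00081535,  0.00048976,
        0.00148649]), 'joint_efforts': array([ 5.53956979e-04, -4.31133485e+01, -2.44482315e+01,  7.18130451e-02,
        4.80533950e-02,  5.53600114e-05]), 'tool_pos': array([0.13179847, 0.50820996, 0.22672659]), 'tool_rot': array([ 3.14157990e+00, -5.26520257e-05,  1.31698379e+00]), 'contact_force': array([-0.07018408,  0.01067255,  0.27025331]), 'torque': array([ 0.03191485,  0.03368038, -0.00674966]), 'opening': 0.09168802809634795}
```

Run:
```python
import cv2
a=cv2.imread('pics/1.png');b=cv2.imread('pics/2.png')
cv2.imwrite('pics/1c.png',cv2.resize(a[100:370,170:490],None,fx=2.5,fy=2.22,interpolation=cv2.INTER_CUBIC))
cv2.imwrite('pics/2c.png',cv2.resize(b[120:330,130:410],None,fx=2.85,fy=2.85,interpolation=cv2.INTER_CUBIC))
```

```text
(no output)
```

View pics/1c.png

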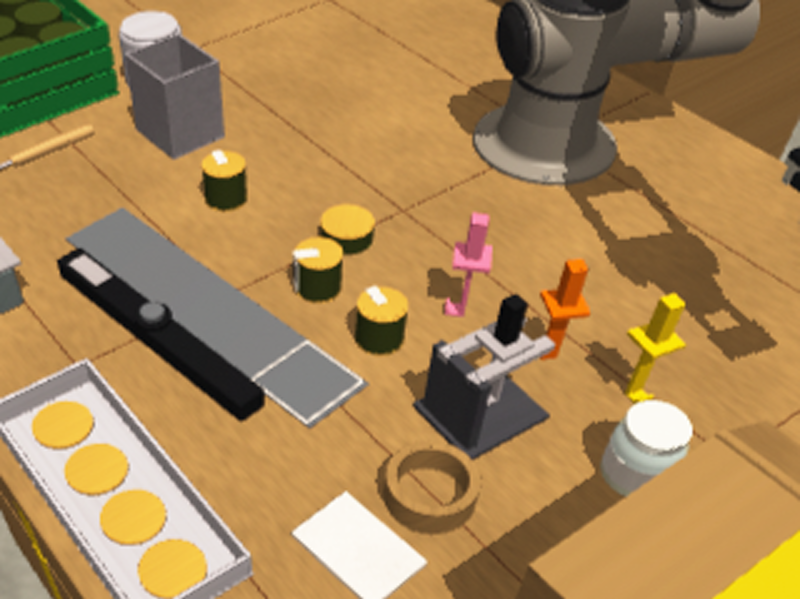

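View pics/2c.png

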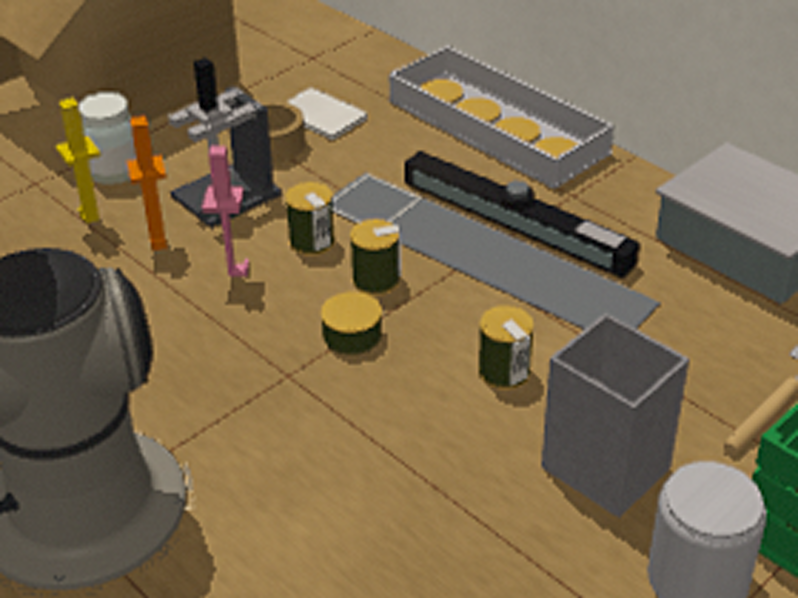

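Scene view shows three tall tins (scene px ≈(259,180), (297,221), (322,244)), flat tin (309,203), strip, rack (238,140) and the black rod in its stand (374,245). The side view agrees. There are three look-alike rods, and no fourth tin is visible.

Run:
```python
from h import *
a=read_camera('scene');b=read_camera('side');w=read_camera('wrist');save(w,'3.png')
print(w['world_from_camera'].round(3).tolist(),w['fx'])
S=lambda u,v:(170+u/2.5,100+v/2.22); D=lambda u,v:(130+u/2.85,120+v/2.85)
print('square scene',[onz(a,S(*q),.003)[:2].round(3).tolist() for q in [(365,382),(310,424),(255,378),(307,342),(122,210),(68,238)]])
print('square side',[onz(b,D(*q),.003)[:2].round(3).tolist() for q in [(333,205),(368,177),(420,200),(388,228),(658,303),(590,330)]])
print('rack rim scene',[onz(a,S(*q),.16)[:2].round(3).tolist() for q in [(180,37),(221,72),(171,87),(125,50)]])
print('rack rim side',[onz(b,D(*q),.16)[:2].round(3).tolist() for q in [(608,318),(687,360),(626,405),(551,358)]])
print('tins scene',[onz(a,S(*q),.075)[:2].round(3).tolist() for q in [(224,165),(318,254),(382,305)]], 'flat',onz(a,S(348,222),.038)[:2])
print('tins side',[onz(b,D(*q),.075)[:2].round(3).tolist() for q in [(506,325),(375,236),(309,197)]], 'flat',onz(b,D(352,312),.038)[:2])
print('handle top z=.218',onz(a,S(514,300),.218),onz(b,D(205,62),.218))
print('tabs scene',[onz(a,S(*q),.075)[:2].round(3).tolist() for q in [(216,153),(294,254),(372,288)]])
for n,p in (('scene',a),('side',b)):
  for t in ['tin1','rack','stand']:
    print(n,t,[(round(r['score'],2),np.round(r['pixel']).tolist(),int(r['region'].sum())) for r in nets.regions_of(p,t)[:6]])
```

```text
[[0.251, 0.931, 0.265, 0.06], [0.968, -0.241, -0.068, 0.526], [0.001, 0.274, -0.962, 0.385], [0.0, 0.0, 0.0, 1.0]] 290.10802303223636
square scene [[0.535, 0.231], [0.628, 0.245], [0.638, 0.148], [0.551, 0.136], [0.603, -0.233], [0.695, -0.223]]
square side [[0.539, 0.212], [0.62, 0.228], [0.633, 0.136], [0.556, 0.12], [0.688, -0.232], [0.587, -0.205]]
rack rim scene [[0.393, -0.391], [0.399, -0.272], [0.477, -0.281], [0.478, -0.407]]
rack rim side [[0.467, -0.311], [0.473, -0.407], [0.379, -0.403], [0.378, -0.309]]
tins scene [[0.469, -0.167], [0.48, 0.063], [0.475, 0.183]] flat [0.38517924 0.00584553]
tins side [[0.458, -0.18], [0.467, 0.048], [0.464, 0.17]] flat [ 0.37738131 -0.00641715]
handle top z=.218 [0.44545773 0.34488496 0.218     ] [0.43910713 0.33490714 0.218     ]
tabs scene [[0.462, -0.197], [0.504, 0.045], [0.465, 0.152]]
scene tin1 [(0.84, [298.0, 223.0], 491), (0.62, [321.0, 247.0], 535)]
scene rack [(0.62, [357.0, 283.0], 1699), (0.57, [238.0, 143.0], 1719), (0.46, [229.0, 240.0], 74)]
scene stand [(0.83, [357.0, 282.0], 1695)]
side tin1 [(0.9, [307.0, 241.0], 419), (0.86, [262.0, 211.0], 413), (0.55, [239.0, 197.0], 383), (0.19, [310.0, 203.0], 3476)]
side rack [(0.91, [344.0, 267.0], 2600), (0.6, [306.0, 240.0], 506)]
side stand [(0.89, [216.0, 176.0], 760)]
```

View pics/3.png

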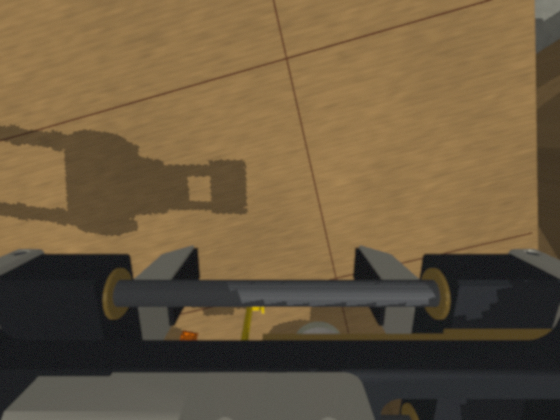

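The wrist view shows the fingers in the rows below 250, table and arm shadow above, and the look-alike rods at the bottom edge. Next I go above the stand.

```bash
cat >> h.py <<'E'
from scipy.spatial.transform import Rotation as Ro
def to(pos,yaw=None,n=None):
    s=robot.observe(); R=Ro.from_euler('xyz',s['tool_rot'])
    d=R.inv().apply(np.asarray(pos)-s['tool_pos']); n=n or int(np.ceil(np.linalg.norm(d)/.045))
    r=np.zeros(3)
    if yaw is not None: r=(R.inv()*Ro.from_euler('xyz',[np.pi,0,yaw])).as_rotvec()
    print('t',round(s['time'],1),'at',s['tool_pos'].round(4),s['tool_rot'].round(4),'F',s['contact_force'].round(1),'open',round(s['opening'],4),'\n total tool d',d.round(4),'turn',r.round(4),' rows',n,'each',(d/n).round(4))
E
python3 -c "
from h import *
to([.132,.508,.33]); to([.51,.32,.33],1.317)"
```

```text
t 1.6 at [0.1318 0.5082 0.2268] [ 3.1416e+00 -1.0000e-04  1.3170e+00] F [-0.1 -0.1  0.2] open 0.0916 
 total tool d [-1.000e-04  3.000e-04 -1.032e-01] turn [0. 0. 0.]  rows 3 each [-0.      0.0001 -0.0344]
t 1.6 at [0.1318 0.5082 0.2268] [ 3.1416e+00 -1.0000e-04  1.3170e+00] F [-0.1 -0.1  0.2] open 0.0916 
 total tool d [-0.0872  0.4133 -0.1032] turn [ 0.     -0.0001 -0.    ]  rows 10 each [-0.0087  0.0413 -0.0103]
```

Call:
{"method": "carry_out", "body": {
  "translation": [
    [0,0.01,-0.034],
    [0,0.02,-0.034],
    [-0.005,0.03,-0.035],
    [-0.01,0.05,0],
    [-0.012,0.05,0],
    [-0.012,0.05,0],
    [-0.012,0.05,0],
    [-0.012,0.05,0],
    [-0.012,0.05,0],
    [-0.012,0.05,0]
  ],
  "turn": [
    [0,0,0],
    [0,0,0],
    [0,0,0],
    [0,0,0],
    [0,0,0],
    [0,0,0],
    [0,0,0],
    [0,0,0],
    [0,0,0],
    [0,0,0]
  ],
  "gripper": [-1,-1,-1,-1,-1,-1,-1,-1,-1,-1]
}}

```text
time: 2.65
tool_pos: [0.5, 0.3242, 0.3298]
tool_rot: [3.141, -0.0, 1.317]
contact_force: [0.4, 1.5, 0.4]
opening: 0.0923
```

Run:
```python
from h import *
w=read_camera('wrist');save(w,'4.png')
print(robot.observe()['tool_pos'],w['world_from_camera'][:3,3])
for t in ['hook_rod','stand']:
    print(t,[(round(r['score'],2),np.round(r['pixel'],1).tolist()) for r in nets.tip_of(w,t)[:4]])
```

```text
[0.50616717 0.3196307  0.32837351] [0.42840056 0.34225784 0.48854751]
hook_rod [(0.98, [277.4, 142.4]), (0.85, [247.2, 66.1]), (0.59, [179.4, 111.8]), (0.57, [307.6, 22.2])]
stand []
```

View pics/4.png

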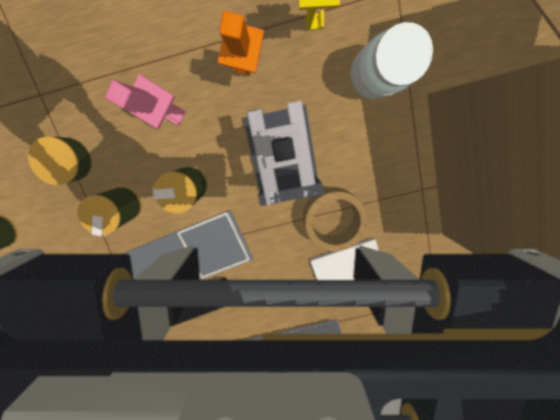

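The wrist view shows the black handle top at about (284,149), with fork prongs opening towards the robot (image up) and the post at (290,185). The outlined square has corners near (231,212), (180,238), (248,258) and (200,278), and the tins' tabs show at (165,193) and (97,225).

Run:
```python
from h import *
im=cv2.imread('pics/4.png'); p=read_camera('wrist')
hsv=cv2.cvtColor(im,cv2.COLOR_BGR2HSV)
def big(m,x0,y0,x1,y1,k=0):
    z=np.zeros_like(m); z[y0:y1,x0:x1]=m[y0:y1,x0:x1]; return z
# prongs: low sat bright
m=big(((hsv[:,:,1]<50)&(hsv[:,:,2]>115)).astype(np.uint8),240,95,325,206)
pts=np.argwhere(m)[:,::-1].astype(np.float32)
W=np.array([onz(p,q,.14)[:2] for q in pts],np.float32)
r=cv2.minAreaRect(W*1000); print('prongs',m.sum(),r)
m=big((hsv[:,:,2]<45).astype(np.uint8),268,130,300,166); n,l,s,c=cv2.connectedComponentsWithStats(m); print(s[1:],c[1:])
for i in range(1,n):
    if s[i][4]>100:
        W=np.array([onz(p,q,.218)[:2] for q in np.argwhere(l==i)[:,::-1]],np.float32); print(cv2.minAreaRect(W*1000))
c=cv2.resize(im[90:215,230:335],None,fx=6,fy=4.6,interpolation=cv2.INTER_NEAREST)
print(hsv[100:205:8,250:320:6,2])
```

```text
prongs 2866 ((454.4325866699219, 343.61334228515625), (63.952327728271484, 109.75190734863281), 86.70340728759766)
[[274 139  10   3  15]
 [285 139   1   1   1]
 [273 146   1   1   1]
 [274 150   1   1   1]
 [275 154   4   6  12]] [[278.4        139.86666667]
 [285.         139.        ]
 [273.         146.        ]
 [274.         150.        ]
 [276.41666667 156.5       ]]
[[163 157 157 157 157 157 155 156 167 160 161 163]
 [159 148 157 166 163 156 138 196 191  92 160 161]
 [184 186 151  86  85  87  89 191 192 126 160 164]
 [154 183 179  84  83  89 113 174 190 172 149 155]
 [ 85 156 180 183 184 185 183 183 185 189 126 158]
 [ 56 113 113 112  45  43  54 109 187 189  96 161]
 [ 65 104 114 114  48  54  57  63 183 188 101 163]
 [110 108 151 146  81  49  55  54 182 189 145 161]
 [158  83 158 179 180 180 174 143 155 187 178 139]
 [151  74 174 179 112  57  52  51  93 184 186 114]
 [104  86 146 174 163  45  44  44  48 183 184  53]
 [162 136  74 176 175  43  51  63  78  88  85  83]
 [166 157  83 178 109  86  83  84  82 122  86  87]
 [161 159  89 171 154 164 169 142 103 100  91 170]]
```

Run:
```python
from h import *
p=read_camera('wrist'); print(robot.observe()['tool_pos'],p['world_from_camera'][:3,3])
im=p['img'][:,:,::-1].copy()
hsv=cv2.cvtColor(im,cv2.COLOR_BGR2HSV)
def big(m,x0,y0,x1,y1):
    z=np.zeros_like(m); z[y0:y1,x0:x1]=m[y0:y1,x0:x1]; return z
def rect(m,z):
    W=np.array([onz(p,q,z)[:2] for q in np.argwhere(m)[:,::-1]],np.float32); return cv2.minAreaRect(W*1000)
o=[int(v) for v in proj(p,[.4454,.3441,.14])]; print('o',o)
m=big(((hsv[:,:,1]<50)&(hsv[:,:,2]>135)).astype(np.uint8),o[0]-42,o[1]-58,o[0]+42,o[1]+62)
n,l,s,c=cv2.connectedComponentsWithStats(m); k=1+np.argmax(s[1:,4]); print('prongs',s[k],rect(l==k,.14))
o=[int(v) for v in proj(p,[.4454,.3441,.218])]; print('h',o)
print(hsv[o[1]-18:o[1]+18:3,o[0]-20:o[0]+22:2,2])
m=((hsv[:,:,0]>15)&(hsv[:,:,0]<30)&(hsv[:,:,1]>180)&(hsv[:,:,2]>150)).astype(np.uint8); m[250:]=0
n,l,s,c=cv2.connectedComponentsWithStats(m)
for i in range(1,n):
    if s[i][4]>300: print('lid',s[i],onz(p,c[i],.075)[:2].round(3),onz(p,c[i],.038)[:2].round(3))
for r in nets.tip_of(p,'hook_rod')[:3]: print(r['pixel'],onz(p,r['pixel'],.035))
print('lot',[(r['score'],r['pixel'],onz(p,r['pixel'],.003)) for r in nets.tip_of(p,'lot_square')[:2]])
save(p,'5.png')
```

```text
[0.49812314 0.32549607 0.32941527] [0.42772076 0.34301551 0.48778961]
o [280, 148]
prongs [ 247  102   70  104 2780] ((454.408447265625, 344.05322265625), (63.3155517578125, 110.68570709228516), 86.4300537109375)
h [282, 152]
[[181 181 180 183 185 183 185 185 185 184 183 184 182 183 183 183 183 185
  185 189 190]
 [142 141 127 133 143 143 155 165 148 157 165 161 141 147 168 179 184 184
  186 186 190]
 [112 114 112 113 111  94  76  63  51  49  45  45  45  49  67 143 182 185
  185 188 190]
 [113 111 113 113  94  49  45  46  49  54  55  57  60  57  57 112 177 187
  188 187 188]
 [113 112 114 111  92  49  50  51  52  54  57  56  58  59  58  91 170 184
  187 186 189]
 [113 114 113 113 104  59  45  52  51  55  53  57  56  60  59  73 149 183
  182 184 187]
 [111 112 112 114 109  75  45  48  50  52  50  54  55  57  58  61 132 181
  185 187 187]
 [117 112 113 110 111  92  48  47  46  49  49  53  52  58  56  59 100 174
  183 183 184]
 [151 142 159 163 175 163  84  45  49  46  48  52  52  52  53  55  96 168
  183 182 183]
 [132 136 176 181 179 171 111  46  46  54  64  86 106 121 150 162 178 186
  187 187 187]
 [151 124 167 178 178 181 171 158 160 174 178 180 183 182 180 174 171 162
  175 183 185]
 [164 126 156 183 183 181 180 174 170 161 147 134 119 107  95  91  88  90
  147 180 186]]
lid [299   0  40   9 315] [0.292 0.431] [0.28  0.439]
[275.6, 145.2] [0.44411887 0.33799547 0.035     ]
[247.0, 64.9] [0.32708446 0.32683722 0.035     ]
[179.8, 110.0] [0.35980628 0.21445596 0.035     ]
lot [(0.87, [214.5, 249.1], array([0.59302804, 0.18555055, 0.003     ]))]
```

```bash
python3 -c "
from h import *
to([.4454,.3445,.28],-.06,10)"
```

```text
t 3.0 at [0.4973 0.3263 0.3301] [-3.1415e+00 -4.0000e-04  1.3185e+00] F [-0.1  0.6  0.4] open 0.0914 
 total tool d [ 0.0046 -0.0548  0.0501] turn [-3.0000e-04 -3.0000e-04  1.3785e+00]  rows 10 each [ 0.0005 -0.0055  0.005 ]
```

Call:
{"method": "carry_out", "body": {
  "translation": [
    [0.0046,-0.0548,0.02],
    [0,0,0.005],
    [0,0,0.005],
    [0,0,0.005],
    [0,0,0.005],
    [0,0,0.005],
    [0,0,0.005],
    [0,0,0],
    [0,0,0],
    [0,0,0]
  ],
  "turn": [
    [0,0,0],
    [0,0,0.145],
    [0,0,0.145],
    [0,0,0.145],
    [0,0,0.145],
    [0,0,0.145],
    [0,0,0.145],
    [0,0,0.145],
    [0,0,0.145],
    [0,0,0.145]
  ],
  "gripper": [-1,-1,-1,-1,-1,-1,-1,-1,-1,-1]
}}

```text
time: 4.0
tool_pos: [0.4527, 0.3421, 0.2832]
tool_rot: [-3.141, -0.001, 0.009]
contact_force: [-0.3, -0.9, 0.8]
opening: 0.0914
```

Call:
{"method": "carry_out", "body": {
  "translation": [
    [0,0,0],
    [0,0,0],
    [0,0,0]
  ],
  "turn": [
    [0,0,0.073],
    [0,0,0],
    [0,0,0]
  ],
  "gripper": [-1,-1,-1]
}}

```text
time: 4.3
tool_pos: [0.4532, 0.3417, 0.2831]
tool_rot: [-3.141, -0.0, -0.057]
contact_force: [-0.0, -0.3, 0.4]
opening: 0.0919
```

```bash
python3 -c "
from h import *
to([.4454,.3445,.158],-.06)"
```

```text
t 4.3 at [0.4532 0.3417 0.2831] [-3.1411e+00 -5.0000e-04 -5.7300e-02] F [-0.  -0.3  0.4] open 0.0919 
 total tool d [-0.008  -0.0023  0.1251] turn [-0.0005 -0.0005  0.0027]  rows 3 each [-0.0027 -0.0008  0.0417]
```

Call:
{"method": "carry_out", "body": {
  "translation": [
    [-0.008,-0.0023,0.015],
    [0,0,0.035],
    [0,0,0.035],
    [0,0,0.03],
    [0,0,0.01],
    [0,0,0]
  ],
  "turn": [
    [0,0,0.003],
    [0,0,0],
    [0,0,0],
    [0,0,0],
    [0,0,0],
    [0,0,0]
  ],
  "gripper": [-1,-1,-1,-1,-1,-1]
}}

```text
time: 4.9
tool_pos: [0.4455, 0.3437, 0.1568]
tool_rot: [3.14, 0.002, -0.063]
contact_force: [0.1, -0.7, 0.4]
opening: 0.0915
```

Call:
{"method": "carry_out", "body": {
  "translation": [
    [0,0,0],
    [0,0,0],
    [0,0,0],
    [0,0,0],
    [0,0,0],
    [0,0,0],
    [0,0,0],
    [0,0,0],
    [0,0,0],
    [0,0,0]
  ],
  "turn": [
    [0,0,0],
    [0,0,0],
    [0,0,0],
    [0,0,0],
    [0,0,0],
    [0,0,0],
    [0,0,0],
    [0,0,0],
    [0,0,0],
    [0,0,0]
  ],
  "gripper": [1,1,1,1,1,1,1,1,1,1],
  "squeeze": 35
}}

```text
time: 5.9
tool_pos: [0.4461, 0.3438, 0.1576]
tool_rot: [3.142, 0.0, -0.064]
contact_force: [-0.2, -0.3, 0.5]
opening: 0.02
```

Call:
{"method": "carry_out", "body": {
  "translation": [
    [0,0,-0.01],
    [0,0,-0.02],
    [0,0,-0.03],
    [0,0,-0.03],
    [0,0,-0.03],
    [0,0,-0.03],
    [0,0,-0.03],
    [0,0,-0.02],
    [0,0,0]
  ],
  "turn": [
    [0,0,0],
    [0,0,0],
    [0,0,0],
    [0,0,0],
    [0,0,0],
    [0,0,0],
    [0,0,0],
    [0,0,0],
    [0,0,0]
  ],
  "gripper": [1,1,1,1,1,1,1,1,1]
}}

```text
time: 6.8
tool_pos: [0.447, 0.3442, 0.3612]
tool_rot: [-3.138, -0.006, -0.064]
contact_force: [0.1, 1.0, -1.5]
opening: 0.0195
```

```bash
python3 -c "
from h import *
to([.43,-.40,.36],-.06)"
```

```text
t 6.8 at [0.447  0.3442 0.3612] [-3.1379 -0.0056 -0.064 ] F [ 0.1  1.  -1.5] open 0.0195 
 total tool d [ 0.0307  0.7438 -0.0013] turn [-0.0037 -0.0056 -0.004 ]  rows 17 each [ 0.0018  0.0438 -0.0001]
```

Call:
{"method": "carry_out", "body": {
  "translation": [
    [0.002,0.02,0],
    [0.002,0.04,0],
    [0.002,0.044,0],
    [0.002,0.044,0],
    [0.002,0.044,0],
    [0.002,0.044,0],
    [0.002,0.044,0],
    [0.002,0.044,0],
    [0.002,0.044,0],
    [0.002,0.044,0]
  ],
  "turn": [
    [0,0,0],
    [0,0,0],
    [0,0,0],
    [0,0,0],
    [0,0,0],
    [0,0,0],
    [0,0,0],
    [0,0,0],
    [0,0,0],
    [0,0,0]
  ],
  "gripper": [1,1,1,1,1,1,1,1,1,1]
}}

```text
time: 7.8
tool_pos: [0.4389, -0.0702, 0.3565]
tool_rot: [-3.141, 0.001, -0.064]
contact_force: [0.8, -0.8, -2.0]
opening: 0.0199
```

Call:
{"method": "carry_out", "body": {
  "translation": [
    [0.002,0.044,0],
    [0.002,0.044,0],
    [0.002,0.044,0],
    [0.002,0.044,0],
    [0.002,0.044,0],
    [0.002,0.044,0],
    [0,0.044,0],
    [0,0.025,0],
    [0,0,0],
    [0,0,0]
  ],
  "turn": [
    [0,0,0],
    [0,0,0],
    [0,0,0],
    [0,0,0],
    [0,0,0],
    [0,0,0],
    [0,0,0],
    [0,0,0],
    [0,0,0],
    [0,0,0]
  ],
  "gripper": [1,1,1,1,1,1,1,1,1,1]
}}

```text
time: 8.8
tool_pos: [0.4301, -0.4016, 0.356]
tool_rot: [-3.139, 0.002, -0.065]
contact_force: [0.2, -0.2, -1.7]
opening: 0.0199
```

Run:
```python
from h import *
w=read_camera('wrist');save(w,'6.png')
cv2.imwrite('pics/6c.png',cv2.resize(w['img'][:300,100:460,::-1],None,fx=2,fy=2,interpolation=cv2.INTER_CUBIC))
print(robot.observe()['tool_pos'],robot.observe()['tool_rot'],w['world_from_camera'].round(4).tolist())
for t in ['rack_rest','rack','lot_block']:
    print(t,[(round(r['score'],2),np.round(r['pixel'],1).tolist()) for r in nets.tip_of(w,t)[:4]])
np.save('p6.npy',w,allow_pickle=True)
```

```text
[ 0.4304201  -0.40092151  0.35664598] [-3.13976292e+00  1.07293651e-03 -6.38809684e-02] [[0.9979, -0.0617, -0.0186, 0.4349], [-0.0644, -0.9607, -0.27, -0.3288], [-0.0013, 0.2706, -0.9627, 0.5149], [0.0, 0.0, 0.0, 1.0]]
rack_rest [(0.78, [283.7, 149.6])]
rack [(0.86, [280.8, 145.9])]
lot_block [(0.87, [283.6, 148.2])]
```

View pics/6c.png

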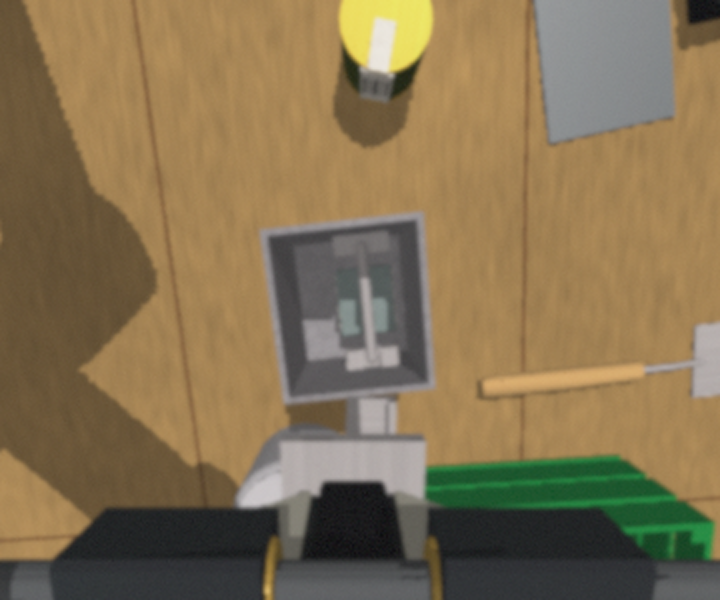

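The crop shows the rack rim with corners (264,231), (422,214), (434,385) and (286,402). The bar is right of the middle, so the rack's -x is the left (world -x) side, and the hook is visible at (372,418).

Run:
```python
from h import *
p=np.load('p6.npy',allow_pickle=True).item()
W=np.array([onz(p,(100+u/2,v/2),.16)[:2] for u,v in [(264,231),(422,214),(434,385),(286,402)]]); print(W.round(4))
M=np.array([[-59,52],[36,52],[36,-52],[-59,-52]])/1000
from scipy.optimize import least_squares
f=lambda q:(M@np.array([[np.cos(q[2]),np.sin(q[2])],[-np.sin(q[2]),np.cos(q[2])]])+q[:2]-W).ravel()
r=least_squares(f,[.43,-.35,0]); print('rack',r.x.round(4),(r.fun*1000).round(1))
b=[onz(p,(100+u/2,v/2),.084)[:2].round(4) for u,v in [(363,240),(371,360)]]; print('bar ends',b,'mid',(b[0]+b[1])/2, 'yaw',np.arctan2(-(b[0]-b[1])[0],(b[0]-b[1])[1]))
# hook floor: pixel check
s=robot.observe()
for z,n in((-.1226-.005,'floor bottom'),(-.1226,'o')):
    for x in (-.003,.021): print(n,x,((proj(p,s['tool_pos']+np.array([x*np.cos(.064),-x*np.sin(.064)+.01,z]))-[100,0])*2).round(0))
```

```text
[[ 0.3848 -0.3048]
 [ 0.4764 -0.3014]
 [ 0.4807 -0.4018]
 [ 0.3879 -0.4066]]
rack [ 0.444  -0.3532  0.04  ] [-1.9  1.2  1.4  1.6  1.3 -2.  -0.8 -0.9]
bar ends [array([ 0.4432, -0.3101]), array([ 0.4441, -0.3954])] mid [ 0.44365 -0.35275] yaw 0.010550604984437589
floor bottom -0.003 [347. 396.]
floor bottom 0.021 [395. 396.]
o -0.003 [347. 399.]
o 0.021 [395. 399.]
```

```bash
python3 -c "
from h import *
to([.408,-.3545,.26],.04)"
```

```text
t 9.0 at [ 0.4308 -0.4005  0.3579] [-3.1415e+00 -2.0000e-04 -6.2600e-02] F [-0.2 -0.6 -1.4] open 0.0196 
 total tool d [-0.0257 -0.0445  0.0978] turn [-1.000e-04 -2.000e-04 -1.026e-01]  rows 3 each [-0.0086 -0.0148  0.0326]
```

Call:
{"method": "carry_out", "body": {
  "translation": [
    [-0.013,-0.022,0],
    [-0.0127,-0.0225,0],
    [0,0,0.02],
    [0,0,0.02],
    [0,0,0],
    [0,0,0]
  ],
  "turn": [
    [0,0,0],
    [0,0,0],
    [0,0,-0.05],
    [0,0,-0.0526],
    [0,0,0],
    [0,0,0]
  ],
  "gripper": [1,1,1,1,1,1]
}}

```text
time: 9.6
tool_pos: [0.408, -0.3551, 0.3183]
tool_rot: [3.141, -0.0, 0.038]
contact_force: [-0.1, -0.6, -1.3]
opening: 0.0198
```

```bash
python3 -c "
from h import *
to([.408,-.3545,.1846],.04)"
```

```text
t 9.6 at [ 0.408  -0.3551  0.3183] [ 3.1414e+00 -3.0000e-04  3.8100e-02] F [-0.1 -0.6 -1.3] open 0.0198 
 total tool d [ 0.     -0.0006  0.1337] turn [ 0.0002 -0.0003 -0.0019]  rows 3 each [ 0.     -0.0002  0.0446]
```

Call:
{"method": "carry_out", "body": {
  "translation": [
    [0,0,0.02],
    [0,0,0.02],
    [0,0,0.02],
    [0,0,0.02],
    [0,0,0.02],
    [0,0,0.02],
    [0,0,0.013],
    [0,0,0],
    [0,0,0]
  ],
  "turn": [
    [0,0,0],
    [0,0,0],
    [0,0,0],
    [0,0,0],
    [0,0,0],
    [0,0,0],
    [0,0,0],
    [0,0,0],
    [0,0,0]
  ],
  "gripper": [1,1,1,1,1,1,1,1,1]
}}

```text
time: 10.5
tool_pos: [0.4083, -0.3562, 0.1858]
tool_rot: [3.14, -0.001, 0.038]
contact_force: [-0.0, 0.1, -0.8]
opening: 0.0198
```

```bash
python3 -c "
from h import *
to([.434,-.3534,.1846],.04)
w=read_camera('wrist');save(w,'7.png')
cv2.imwrite('pics/7c.png',cv2.resize(w['img'][:300,100:460,::-1],None,fx=2,fy=2,interpolation=cv2.INTER_CUBIC))
"
```

```text
t 10.5 at [ 0.4083 -0.3562  0.1858] [ 3.1403e+00 -1.2000e-03  3.8100e-02] F [-0.   0.1 -0.8] open 0.0198 
 total tool d [ 0.0257 -0.0018  0.0013] turn [ 0.0013 -0.0012 -0.0019]  rows 1 each [ 0.0257 -0.0018  0.0013]
```

View pics/7c.png

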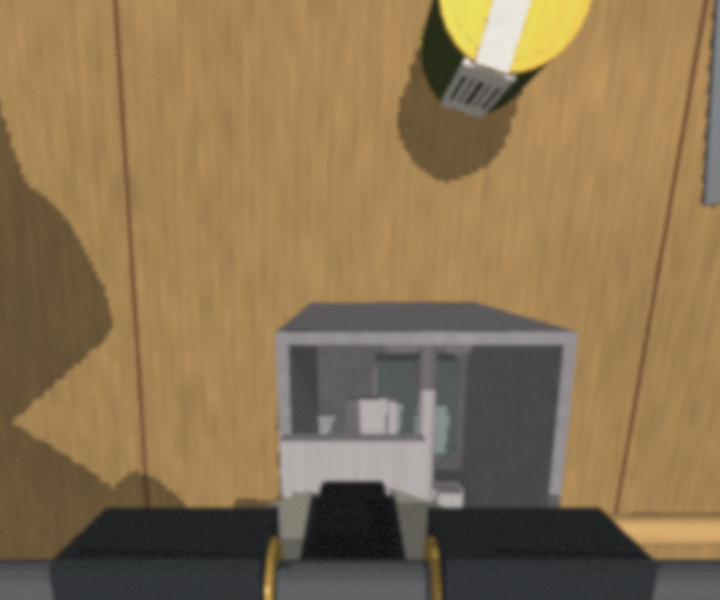

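The hook (375,415) sits left of the bar (428,400), inside the rack, as planned. I slide it under the bar.

Call:
{"method": "carry_out", "body": {
  "translation": [
    [0,-0.0018,0.002],
    [0.008,0,0],
    [0.009,0,0],
    [0.0085,0,0],
    [0,0,0],
    [0,0,0]
  ],
  "turn": [
    [0,0,0],
    [0,0,0],
    [0,0,0],
    [0,0,0],
    [0,0,0],
    [0,0,0]
  ],
  "gripper": [1,1,1,1,1,1]
}}

```text
time: 11.15
tool_pos: [0.4334, -0.3526, 0.1824]
tool_rot: [-3.141, 0.0, 0.039]
contact_force: [-1.0, 0.8, -1.3]
opening: 0.0201
```

Call:
{"method": "carry_out", "body": {
  "translation": [
    [0,0,-0.005],
    [0,0,-0.005],
    [0,0,-0.005],
    [0,0,-0.005],
    [0,0,-0.005],
    [0,0,-0.005],
    [0,0,0],
    [0,0,0]
  ],
  "turn": [
    [0,0,0],
    [0,0,0],
    [0,0,0],
    [0,0,0],
    [0,0,0],
    [0,0,0],
    [0,0,0],
    [0,0,0]
  ],
  "gripper": [1,1,1,1,1,1,1,1]
}}

```text
time: 11.95
tool_pos: [0.4331, -0.3528, 0.2125]
tool_rot: [-3.141, 0.0, 0.039]
contact_force: [0.3, 0.8, -4.0]
opening: 0.0198
```

Call:
{"method": "carry_out", "body": {
  "translation": [
    [0,0,-0.01],
    [0,0,-0.015],
    [0,0,-0.02],
    [0,0,-0.02],
    [0,0,-0.02],
    [0,0,-0.02],
    [0,0,-0.02],
    [0,0,-0.02],
    [0,0,-0.015],
    [0,0,-0.01]
  ],
  "turn": [
    [0,0,0],
    [0,0,0],
    [0,0,0],
    [0,0,0],
    [0,0,0],
    [0,0,0],
    [0,0,0],
    [0,0,0],
    [0,0,0],
    [0,0,0]
  ],
  "gripper": [1,1,1,1,1,1,1,1,1,1]
}}

```text
time: 12.95
tool_pos: [0.4332, -0.3529, 0.3844]
tool_rot: [3.14, -0.001, 0.039]
contact_force: [-0.1, 0.5, -4.3]
opening: 0.0198
```

Run:
```python
from h import *
to([.45,-.20,.385],.04)
a=read_camera('scene');b=read_camera('side');
A=cv2.resize(a['img'][60:200,180:300,::-1],None,fx=3.3,fy=3.3,interpolation=cv2.INTER_CUBIC);B=cv2.resize(b['img'][150:290,280:400,::-1],None,fx=3.3,fy=3.3,interpolation=cv2.INTER_CUBIC)
cv2.imwrite('pics/8.png',np.hstack([A,B]))
```

```text
t 12.9 at [ 0.4332 -0.3529  0.3844] [ 3.1403e+00 -1.2000e-03  3.8600e-02] F [-0.1  0.5 -4.3] open 0.0198 
 total tool d [ 0.0227 -0.1521 -0.0008] turn [ 0.0013 -0.0012 -0.0014]  rows 4 each [ 0.0057 -0.038  -0.0002]
```

View pics/8.png

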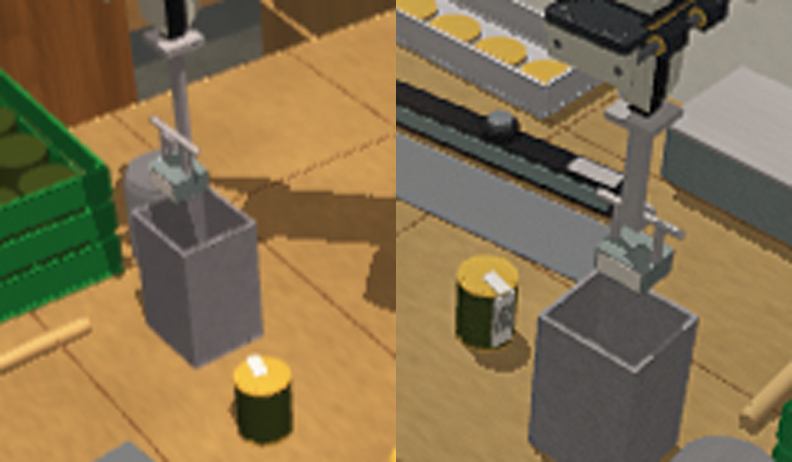

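The block hangs on the hook clear of the rim, about 20 cm up in both views. I carry it gently towards the square.

Call:
{"method": "carry_out", "body": {
  "translation": [
    [0.002,-0.006,0],
    [0.004,-0.012,0],
    [0.0065,-0.018,0],
    [0.0085,-0.024,0],
    [0.0095,-0.026,0],
    [0.0095,-0.026,0],
    [0.0095,-0.026,0],
    [0.0095,-0.026,0],
    [0.0095,-0.026,0],
    [0.0095,-0.026,0]
  ],
  "turn": [
    [0,0,0],
    [0,0,0],
    [0,0,0],
    [0,0,0],
    [0,0,0],
    [0,0,0],
    [0,0,0],
    [0,0,0],
    [0,0,0],
    [0,0,0]
  ],
  "gripper": [1,1,1,1,1,1,1,1,1,1]
}}

```text
time: 14.05
tool_pos: [0.5026, -0.1317, 0.3819]
tool_rot: [-3.14, 0.001, 0.039]
contact_force: [0.2, 0.1, -3.0]
opening: 0.0201
```

Call:
{"method": "carry_out", "body": {
  "translation": [
    [0.0095,-0.026,0],
    [0.0095,-0.026,0],
    [0.0095,-0.026,0],
    [0.0095,-0.026,0],
    [0.0095,-0.026,0],
    [0.0085,-0.024,0],
    [0.0075,-0.02,0],
    [0.006,-0.016,0],
    [0.0035,-0.01,0],
    [0.002,-0.005,0]
  ],
  "turn": [
    [0,0,-0.01],
    [0,0,-0.01],
    [0,0,-0.01],
    [0,0,-0.01],
    [0,0,-0.01],
    [0,0,-0.01],
    [0,0,-0.01],
    [0,0,-0.01],
    [0,0,-0.01],
    [0,0,-0.01]
  ],
  "gripper": [1,1,1,1,1,1,1,1,1,1]
}}

```text
time: 15.05
tool_pos: [0.5619, 0.0773, 0.3821]
tool_rot: [-3.141, 0.001, 0.141]
contact_force: [1.0, -0.4, -3.6]
opening: 0.0197
```

Call:
{"method": "carry_out", "body": {
  "translation": [
    [0,0,0],
    [0,0,0],
    [0,0,0]
  ],
  "turn": [
    [0,0,0],
    [0,0,0],
    [0,0,0]
  ],
  "gripper": [1,1,1]
}}

```text
time: 15.35
tool_pos: [0.5621, 0.0752, 0.3827]
tool_rot: [3.141, 0.0, 0.137]
contact_force: [0.2, -0.3, -3.0]
opening: 0.0201
```

Run:
```python
from h import *
w=read_camera('wrist');np.save('p9.npy',w,allow_pickle=True)
cv2.imwrite('pics/9c.png',cv2.resize(w['img'][:300,120:520,::-1],None,fx=2,fy=2,interpolation=cv2.INTER_CUBIC))
to([.57,.18,.385],.14)
print(nets.tip_of(w,'lot_square'))
```

```text
t 15.4 at [0.5621 0.0752 0.3827] [ 3.1415e+00 -1.0000e-04  1.3740e-01] F [-0.2  0.9 -3.6] open 0.0198 
 total tool d [ 0.0221 -0.1027 -0.0023] turn [ 0.0001 -0.0001 -0.0026]  rows 3 each [ 0.0074 -0.0342 -0.0008]
[{'pixel': [303.7, 116.3], 'score': 0.69}]
```

View pics/9c.png

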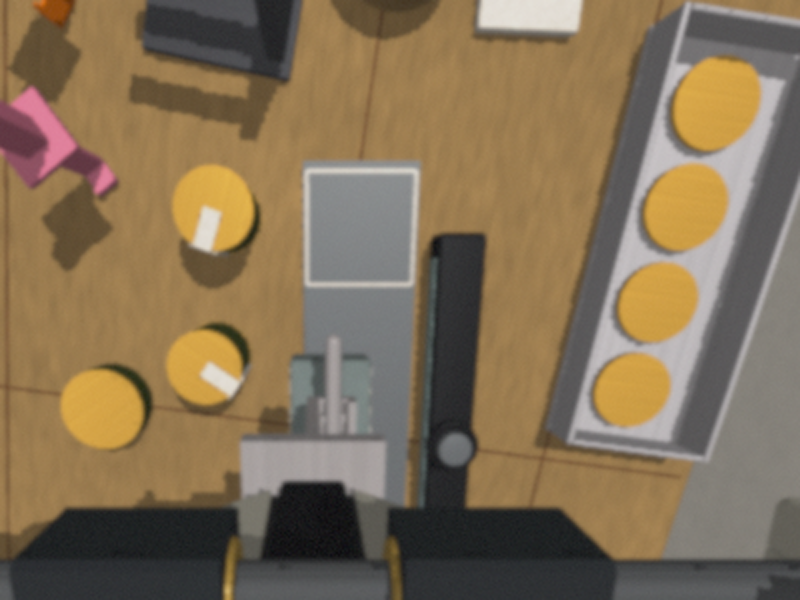

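The crop shows the outlined square with corners (304,168), (419,168), (413,286) and (303,286). The hanging block's foot is at (331,395) with its bar vertical, aligned with the tool. The button is at (455,447), and the tins are at (214,208) and (205,365).

```bash
cat >> h.py <<'E'
from scipy.optimize import least_squares
def fit(M,W):
    M=np.asarray(M,float);W=np.asarray(W)[:,:2]
    f=lambda q:(M@np.array([[np.cos(q[2]),np.sin(q[2])],[-np.sin(q[2]),np.cos(q[2])]])+q[:2]-W).ravel()
    r=least_squares(f,[.5,0,0]); return r.x,(r.fun*1000).round(1)
E
python3 - <<'E'
from h import *
p=np.load('p9.npy',allow_pickle=True).item(); C=lambda u,v:(120+u/2,v/2)
im=p['img'].astype(int); hsv=cv2.cvtColor(p['img'],cv2.COLOR_RGB2HSV)
m=((hsv[:,:,2]>185)&(hsv[:,:,1]<60)).astype(np.uint8); z=np.zeros_like(m); z[76:150,264:336]=m[76:150,264:336]
n,l,s,c=cv2.connectedComponentsWithStats(z);k=1+np.argmax(s[1:,4]); print(s[k])
W=np.array([onz(p,q,.003)[:2] for q in np.argwhere(l==k)[:,::-1]],np.float32); print('sq rect',cv2.minAreaRect(W*1000))
W=[onz(p,C(*q),.003) for q in [(303,168),(419,168),(413,287),(303,287)]]
q,e=fit([[-.05,.235],[.05,.235],[.05,.135],[-.05,.135]],W); print('scan',q.round(4),e)
R=lambda a:np.array([[np.cos(a),-np.sin(a)],[np.sin(a),np.cos(a)]])
B=onz(p,C(455,445),.062); print('button',B,'in scan',R(q[2]).T@(B[:2]-q[:2]))
zb=.3827-.1226-.058; F=[onz(p,C(*x),zb+.026) for x in [(290,356),(372,356),(372,434),(290,434)]]
print('foot',np.array(F).round(4))
F=[onz(p,C(*x),zb+.066) for x in [(328,337),(339,337),(326,432),(342,432)]];print('bar',np.array(F).round(4))
E
```

```text
[272  84  57  59 383]
sq rect ((588.8721313476562, 186.21127319335938), (97.67736053466797, 96.10916900634766), 7.905429840087891)
scan [0.6139 0.0016 0.1358] [-0.6  0.7  0.3  0.6  0.6 -0.7 -0.3 -0.6]
button [0.69484527 0.01778738 0.062     ] in scan [0.08236643 0.00508964]
foot [[0.5465 0.1001 0.2281]
 [0.5905 0.1062 0.2281]
 [0.5977 0.0628 0.2281]
 [0.5521 0.0565 0.2281]]
bar [[0.5636 0.1174 0.2681]
 [0.5687 0.1182 0.2681]
 [0.5694 0.0716 0.2681]
 [0.5771 0.0726 0.2681]]
```

```bash
python3 -c "
from h import *
to([.579,.1832,.3827],.136)"
```

```text
t 15.4 at [0.5622 0.0753 0.3827] [ 3.1416e+00 -1.0000e-04  1.3750e-01] F [ 0.6 -0.2 -4.4] open 0.0197 
 total tool d [ 0.0315 -0.1046 -0.    ] turn [ 0.     -0.0001  0.0015]  rows 3 each [ 0.0105 -0.0349 -0.    ]
```

Call:
{"method": "carry_out", "body": {
  "translation": [
    [0.002,-0.006,0],
    [0.0035,-0.012,0],
    [0.005,-0.017,0],
    [0.0055,-0.018,0],
    [0.0055,-0.018,0],
    [0.005,-0.016,0],
    [0.0035,-0.011,0],
    [0.0015,-0.0066,0],
    [0,0,0],
    [0,0,0]
  ],
  "turn": [
    [0,0,0],
    [0,0,0],
    [0,0,0],
    [0,0,0],
    [0,0,0],
    [0,0,0],
    [0,0,0],
    [0,0,0],
    [0,0,0],
    [0,0,0]
  ],
  "gripper": [1,1,1,1,1,1,1,1,1,1]
}}

```text
time: 16.45
tool_pos: [0.579, 0.1835, 0.3826]
tool_rot: [3.141, 0.0, 0.138]
contact_force: [0.3, 1.2, -3.7]
opening: 0.0201
```

Call:
{"method": "carry_out", "body": {
  "translation": [
    [0,0,0.01],
    [0,0,0.018],
    [0,0,0.02],
    [0,0,0.02],
    [0,0,0.02],
    [0,0,0.02],
    [0,0,0.02],
    [0,0,0.015],
    [0,0,0.007],
    [0,0,0]
  ],
  "turn": [
    [0,0,0],
    [0,0,0],
    [0,0,0],
    [0,0,0],
    [0,0,0],
    [0,0,0],
    [0,0,0],
    [0,0,0],
    [0,0,0],
    [0,0,0]
  ],
  "gripper": [1,1,1,1,1,1,1,1,1,1]
}}

```text
time: 17.45
tool_pos: [0.5784, 0.1833, 0.2314]
tool_rot: [3.141, 0.002, 0.138]
contact_force: [-0.8, -0.1, -3.4]
opening: 0.0197
```

Run:
```python
from h import *
to([.579,.1832,.1836],.136)
w=read_camera('side');
cv2.imwrite('pics/10.png',cv2.resize(w['img'][100:250,190:350,::-1],None,fx=4,fy=4,interpolation=cv2.INTER_CUBIC))
```

```text
t 17.4 at [0.5784 0.1833 0.2314] [3.1415e+00 2.3000e-03 1.3790e-01] F [-0.8 -0.1 -3.4] open 0.0197 
 total tool d [0.0007 0.0002 0.0478] turn [0.0001 0.0023 0.0019]  rows 2 each [0.0004 0.0001 0.0239]
```

View pics/10.png

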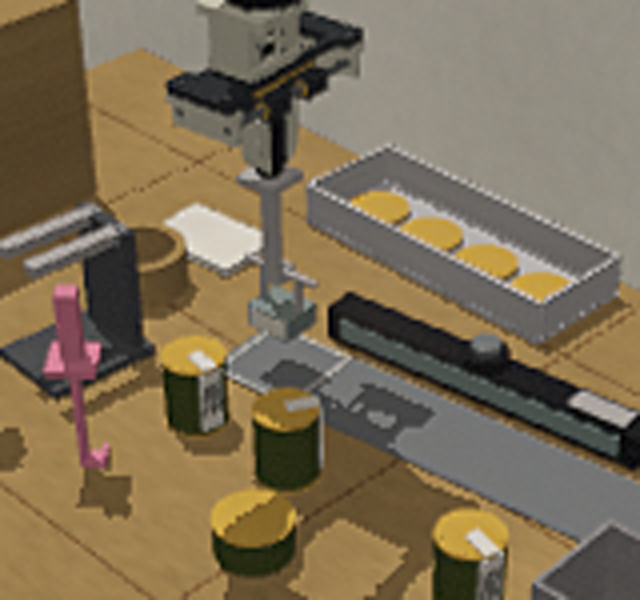

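The block hangs level over the square. I lower it gently.

Call:
{"method": "carry_out", "body": {
  "translation": [
    [0.0006,0,0.01],
    [0,0,0.014],
    [0,0,0.01],
    [0,0,0.005],
    [0,0,0.003],
    [0,0,0.002],
    [0,0,0.002],
    [0,0,0.002],
    [0,0,0.002],
    [0,0,0]
  ],
  "turn": [
    [0,0,0.0015],
    [0,0,0],
    [0,0,0],
    [0,0,0],
    [0,0,0],
    [0,0,0],
    [0,0,0],
    [0,0,0],
    [0,0,0],
    [0,0,0]
  ],
  "gripper": [1,1,1,1,1,1,1,1,1,1]
}}

```text
time: 18.5
tool_pos: [0.5797, 0.184, 0.1828]
tool_rot: [-3.141, -0.001, 0.137]
contact_force: [0.1, -0.1, -1.9]
opening: 0.0197
```

Call:
{"method": "carry_out", "body": {
  "translation": [
    [0,0,0.002],
    [0,0,0.002],
    [0,0,0.002],
    [0,0,0.002],
    [0,0,0.002],
    [0,0,0],
    [0,0,0]
  ],
  "turn": [
    [0,0,0],
    [0,0,0],
    [0,0,0],
    [0,0,0],
    [0,0,0],
    [0,0,0],
    [0,0,0]
  ],
  "gripper": [1,1,1,1,1,1,1]
}}

```text
time: 19.2
tool_pos: [0.5796, 0.184, 0.1726]
tool_rot: [-3.142, 0.0, 0.137]
contact_force: [-0.6, 0.1, -2.3]
opening: 0.0196
```

Call:
{"method": "carry_out", "body": {
  "translation": [
    [0,0,0.002],
    [0,0,0],
    [0,0,0],
    [0,0,0]
  ],
  "turn": [
    [0,0,0],
    [0,0,0],
    [0,0,0],
    [0,0,0]
  ],
  "gripper": [1,1,1,1]
}}

```text
time: 19.6
tool_pos: [0.5796, 0.184, 0.1707]
tool_rot: [-3.141, -0.0, 0.137]
contact_force: [-0.3, 0.6, -1.5]
opening: 0.0196
```

Run:
```python
from h import *
w=read_camera('side'); a=read_camera('scene'); v=read_camera('wrist');print(robot.observe()['contact_force'])
X=cv2.resize(w['img'][145:215,220:300,::-1],None,fx=5,fy=5,interpolation=cv2.INTER_CUBIC)
Y=cv2.resize(a['img'][210:280,260:340,::-1],None,fx=5,fy=5,interpolation=cv2.INTER_CUBIC)
cv2.imwrite('pics/11.png',np.hstack([X,Y]))
to([.579,.1832,.1836],.136)
```

```text
[-0.10777978 -0.32297921 -1.86450191]
t 19.8 at [0.5796 0.184  0.1707] [-3.1415e+00 -2.0000e-04  1.3710e-01] F [-0.1 -0.3 -1.9] open 0.02 
 total tool d [-0.0007  0.0007 -0.0129] turn [-0.0001 -0.0002  0.0011]  rows 1 each [-0.0007  0.0007 -0.0129]
```

View pics/11.png

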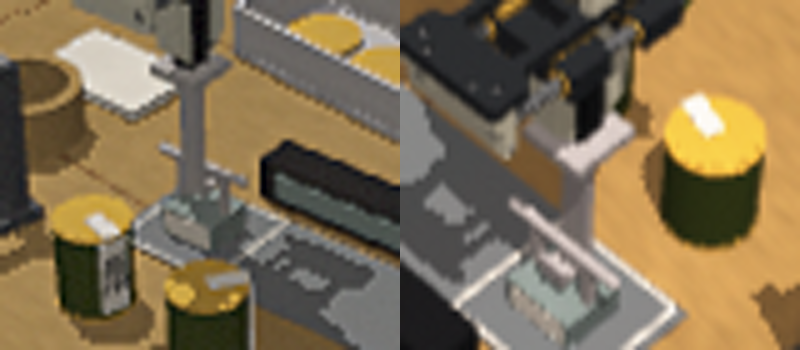

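The block stands upright in the square in both views, with the hook free below the bar. I withdraw the hook.

Call:
{"method": "carry_out", "body": {
  "translation": [
    [-0.005,0,0],
    [-0.01,0,0],
    [-0.01,0,0],
    [-0.01,0,0],
    [-0.008,0,0],
    [0,0,-0.02],
    [0,0,-0.04],
    [0,0,-0.045],
    [0,0,-0.045],
    [0,0,-0.02]
  ],
  "turn": [
    [0,0,0],
    [0,0,0],
    [0,0,0],
    [0,0,0],
    [0,0,0],
    [0,0,0],
    [0,0,0],
    [0,0,0],
    [0,0,0],
    [0,0,0]
  ],
  "gripper": [1,1,1,1,1,1,1,1,1,1]
}}

```text
time: 20.75
tool_pos: [0.5375, 0.1783, 0.3456]
tool_rot: [-3.141, -0.007, 0.137]
contact_force: [0.6, -0.4, -0.6]
opening: 0.02
```

Run:
```python
from h import *
to([.4461,.3440,.345],-.064)
```

```text
t 20.8 at [0.5375 0.1783 0.3456] [-3.1411 -0.0075  0.1372] F [ 0.6 -0.4 -0.6] open 0.02 
 total tool d [-0.0679 -0.1767  0.0002] turn [-0.0012 -0.0074  0.2012]  rows 5 each [-0.0136 -0.0353  0.    ]
```

Call:
{"method": "carry_out", "body": {
  "translation": [
    [-0.0136,-0.0353,0],
    [-0.0136,-0.0353,0],
    [-0.0136,-0.0353,0],
    [-0.0136,-0.0353,0],
    [-0.0135,-0.0355,0],
    [0,0,0],
    [0,0,0],
    [0,0,0],
    [0,0,0]
  ],
  "turn": [
    [0,0,0],
    [0,0,0],
    [0,0,0],
    [0,0,0],
    [0,0,0],
    [0,0,0.1],
    [0,0,0.1],
    [0,0,0],
    [0,0,0]
  ],
  "gripper": [1,1,1,1,1,1,1,1,1]
}}

```text
time: 21.65
tool_pos: [0.4454, 0.3437, 0.3407]
tool_rot: [-3.141, -0.0, -0.06]
contact_force: [0.8, 0.1, -1.5]
opening: 0.0198
```

Run:
```python
from h import *
to([.4461,.3438,.1576],-.064)
```

```text
t 21.6 at [0.4454 0.3437 0.3407] [-3.1415e+00 -1.0000e-04 -6.0300e-02] F [ 0.8  0.1 -1.5] open 0.0198 
 total tool d [ 7.000e-04 -1.000e-04  1.831e-01] turn [-0.0001 -0.0001  0.0037]  rows 5 each [ 0.0001 -0.      0.0366]
```

Call:
{"method": "carry_out", "body": {
  "translation": [
    [0.0007,0,0.03],
    [0,0,0.03],
    [0,0,0.025],
    [0,0,0.025],
    [0,0,0.025],
    [0,0,0.02],
    [0,0,0.015],
    [0,0,0.006],
    [0,0,0.004],
    [0,0,0]
  ],
  "turn": [
    [0,0,0.0037],
    [0,0,0],
    [0,0,0],
    [0,0,0],
    [0,0,0],
    [0,0,0],
    [0,0,0],
    [0,0,0],
    [0,0,0],
    [0,0,0]
  ],
  "gripper": [1,1,1,1,1,1,1,1,1,1]
}}

```text
time: 22.65
tool_pos: [0.4465, 0.3438, 0.1608]
tool_rot: [-3.141, -0.0, -0.066]
contact_force: [-0.3, 0.5, -2.3]
opening: 0.0196
```

Run:
```python
from h import *
to([.4461,.3438,.1576],-.064)
```

```text
t 22.6 at [0.4465 0.3438 0.1608] [-3.1413e+00 -3.0000e-04 -6.6200e-02] F [-0.3  0.5 -2.3] open 0.0196 
 total tool d [-0.0004 -0.      0.0032] turn [-0.0003 -0.0003 -0.0022]  rows 1 each [-0.0004 -0.      0.0032]
```

Call:
{"method": "carry_out", "body": {
  "translation": [
    [0,0,0.002],
    [0,0,0.0013],
    [0,0,0],
    [0,0,0]
  ],
  "turn": [
    [0,0,-0.002],
    [0,0,0],
    [0,0,0],
    [0,0,0]
  ],
  "gripper": [1,1,1,1]
}}

```text
time: 23.05
tool_pos: [0.4463, 0.3439, 0.1576]
tool_rot: [-3.141, -0.0, -0.064]
contact_force: [-0.4, -0.7, -1.1]
opening: 0.0199
```

Call:
{"method": "carry_out", "body": {
  "translation": [
    [0,0,0],
    [0,0,0],
    [0,0,0],
    [0,0,0],
    [0,0,0],
    [0,0,0],
    [0,0,0],
    [0,0,0],
    [0,0,-0.01],
    [0,0,-0.03]
  ],
  "turn": [
    [0,0,0],
    [0,0,0],
    [0,0,0],
    [0,0,0],
    [0,0,0],
    [0,0,0],
    [0,0,0],
    [0,0,0],
    [0,0,0],
    [0,0,0]
  ],
  "gripper": [0.4,0.2,0,-0.3,-0.5,-1,-1,-1,-1,-1]
}}

```text
time: 24.05
tool_pos: [0.4449, 0.343, 0.1958]
tool_rot: [3.138, 0.005, -0.065]
contact_force: [-0.2, 0.1, -0.3]
opening: 0.0909
```

Run:
```python
from h import *
to([.55,.09,.40],.136)
```

```text
t 24.1 at [0.4449 0.343  0.1958] [ 3.1384  0.0049 -0.0647] F [-0.2  0.1 -0.3] open 0.0909 
 total tool d [ 0.1202  0.2463 -0.204 ] turn [ 0.0027  0.0052 -0.2007]  rows 8 each [ 0.015   0.0308 -0.0255]
```

Call:
{"method": "carry_out", "body": {
  "translation": [
    [0,0,-0.045],
    [0,0,-0.045],
    [0.01,0.02,-0.045],
    [0.015,0.03,-0.045],
    [0.02,0.04,-0.02],
    [0.02,0.04,0],
    [0.02,0.04,0],
    [0.02,0.04,0],
    [0.0152,0.036,0],
    [0,0,0]
  ],
  "turn": [
    [0,0,0],
    [0,0,0],
    [0,0,0],
    [0,0,0],
    [0,0,0],
    [0,0,0],
    [0,0,0],
    [0,0,0],
    [0,0,-0.1],
    [0,0,-0.1]
  ],
  "gripper": [-1,-1,-1,-1,-1,-1,-1,-1,-1,-1]
}}

```text
time: 25.05
tool_pos: [0.55, 0.0895, 0.3924]
tool_rot: [3.14, 0.0, 0.134]
contact_force: [-0.2, 0.7, -0.1]
opening: 0.0918
```

Call:
{"method": "carry_out", "body": {
  "translation": [
    [0,0,0],
    [0,0,0],
    [0,0,0]
  ],
  "turn": [
    [0,0,0],
    [0,0,0],
    [0,0,0]
  ],
  "gripper": [-1,-1,-1]
}}

```text
time: 25.35
tool_pos: [0.5486, 0.0949, 0.3927]
tool_rot: [-3.141, -0.001, 0.135]
contact_force: [0.4, 0.2, 0.1]
opening: 0.0919
```

Run:
```python
from h import *
w=read_camera('wrist');np.save('p12.npy',w,allow_pickle=True)
cv2.imwrite('pics/12c.png',cv2.resize(w['img'][:260,60:460,::-1],None,fx=2,fy=2,interpolation=cv2.INTER_CUBIC))
to([.55,.09,.40],.136)
```

```text
t 25.4 at [0.5486 0.0949 0.3926] [-3.1415e+00 -6.0000e-04  1.3530e-01] F [-0.2 -0.7 -0.2] open 0.0915 
 total tool d [ 0.0008  0.0051 -0.0074] turn [-0.0001 -0.0006 -0.0007]  rows 1 each [ 0.0008  0.0051 -0.0074]
```

View pics/12c.png

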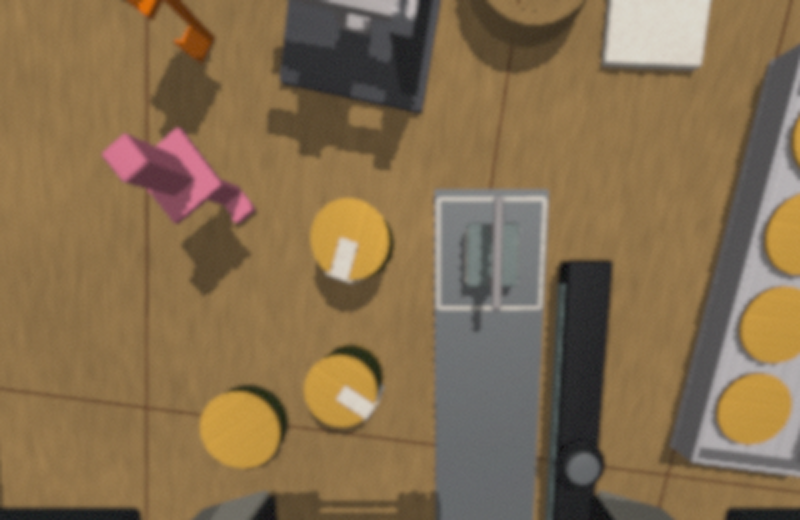

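The block stands in the square (436–546, 197–311), foot about (462–519, 222–290) and bar at column 498. The tins are at (350,240) with tab (343,260), and (341,390) with tab (356,402). The flat tin is at (241,428).

Run:
```python
from h import *
p=np.load('p12.npy',allow_pickle=True).item(); C=lambda u,v:(60+u/2,v/2)
R=lambda a:np.array([[np.cos(a),-np.sin(a)],[np.sin(a),np.cos(a)]])
q,e=fit([[-.05,.235],[.05,.235],[.05,.135],[-.05,.135]],[onz(p,C(*x),.003) for x in [(435,197),(548,197),(543,312),(435,312)]]); print('scan',q.round(4),e)
S=lambda X:(R(q[2]).T@(np.asarray(X)[:2]-q[:2])).round(4)
print('button',S(onz(p,C(583,467),.062)))
print('bar',[S(onz(p,C(*x),.069)) for x in [(493,195),(504,195),(492,311),(503,311)]])
print('foot',[S(onz(p,C(*x),.029)) for x in [(464,222),(519,222),(518,290),(462,290)]])
hsv=cv2.cvtColor(p['img'],cv2.COLOR_RGB2HSV)
m=((hsv[:,:,0]>15)&(hsv[:,:,0]<30)&(hsv[:,:,1]>170)&(hsv[:,:,2]>160)).astype(np.uint8);m[240:]=0;m[:,265:]=0
wh=((hsv[:,:,2]>180)&(hsv[:,:,1]<70))
n,l,s,c=cv2.connectedComponentsWithStats(m)
for i in range(1,n):
    if s[i][4]>300:
        pts=np.argwhere(l==i)[:,::-1]; h=cv2.convexHull(pts.astype(np.int32)); k=np.zeros_like(m); cv2.fillConvexPoly(k,h,1)
        t=np.argwhere((cv2.dilate(k,np.ones((3,3)))>0)&wh)[:,::-1]
        (cx,cy),rad=cv2.minEnclosingCircle(h); O=onz(p,(cx,cy),.075); print('lid',s[i],(round(cx,1),round(cy,1),round(rad,1)),O[:2].round(4))
        if len(t)>10:
            T=np.array([onz(p,x,.075)[:2] for x in t]); v=T.mean(0)-O[:2]; print('  tab',T.mean(0).round(4),'yaw',np.arctan2(v[1],v[0]),'r',np.hypot(*v), cv2.minAreaRect((T*1000).astype(np.float32)))
```

```text
scan [6.152e-01 6.000e-04 1.376e-01] [-0.1  0.1  0.3  0.4 -0.2 -0.1  0.1 -0.3]
button [0.0816 0.0035]
bar [array([-0.0054,  0.2291]), array([0.0031, 0.2291]), array([-0.0039,  0.1409]), array([0.0051, 0.1409])]
foot [array([-0.0255,  0.2122]), array([0.0212, 0.2121]), array([0.0225, 0.156 ]), array([-0.0265,  0.1561])]
lid [218 101  35  30 307] (235.6, 118.4, 18.7) [0.4733 0.1812]
  tab [0.4705 0.1745] yaw -1.977841836941315 r 0.007250623187071725 ((470.6320495605469, 174.76333618164062), (7.520450115203857, 14.253307342529297), 71.7935562133789)
lid [162 197  37  36 528] (179.7, 214.2, 18.7) [0.394 0.014]
```

```bash
cat >> h.py <<'E'
SC=np.array([.6145,.001,.137])
def inscan(X): a=SC[2]; return np.array([[np.cos(a),np.sin(a)],[-np.sin(a),np.cos(a)]])@(np.asarray(X)[:2]-SC[:2])
def world(x,y): a=SC[2]; return np.array([[np.cos(a),-np.sin(a)],[np.sin(a),np.cos(a)]])@[x,y]+SC[:2]
def tin(p,X,zt=.075,rad=.03,show=None):
    "rectify lid plane around X (0.25 mm/px), find lid circle and tab"
    s=.00025;N=400
    g=np.array([[-.05,-.05],[.05,-.05],[.05,.05],[-.05,.05]])
    src=np.float32([proj(p,[X[0]+a,X[1]+b,zt]) for a,b in g]); dst=np.float32([[0,0],[N,0],[N,N],[0,N]])
    im=cv2.warpPerspective(p['img'],cv2.getPerspectiveTransform(src,dst),(N,N),flags=cv2.INTER_LINEAR)
    h=cv2.cvtColor(im,cv2.COLOR_RGB2HSV).astype(int)
    br=(h[:,:,0]>=16)&(h[:,:,0]<=34)&(h[:,:,1]>165)&(h[:,:,2]>110); wh=(h[:,:,1]<90)&(h[:,:,2]>150)
    m=(br|wh).astype(np.float32)
    yy,xx=np.mgrid[-135:136,-135:136]; r=np.hypot(xx,yy)*s
    K=np.where(r<rad-.0005,1.,np.where(r<rad+.004,-2.5,0)).astype(np.float32)
    c=cv2.filter2D(m,-1,K,borderType=cv2.BORDER_CONSTANT); _,v,_,l=cv2.minMaxLoc(c)
    O=np.array([X[0]-.05+l[0]*s,X[1]-.05+l[1]*s])
    Y,Xx=np.mgrid[:N,:N]; px=X[0]-.05+Xx*s-O[0]; py=X[1]-.05+Y*s-O[1]
    t=wh&(np.hypot(px,py)<rad-.001)
    a=None
    if t.sum()>200:
        P=np.c_[px[t],py[t]]; 
        # yaw maximizing tab template
        best=max(np.radians(np.arange(-180,180,1)),key=lambda a:((P@[np.cos(a),np.sin(a)]>0)&(abs(P@[-np.sin(a),np.cos(a)])<.0045)).sum())
        a=best; 
        k=P@[np.cos(a),np.sin(a)]>.004; d=P[k].mean(0); a=np.arctan2(d[1],d[0])
    if show: cv2.imwrite(show,im[:,:,::-1])
    print('tin',O.round(4),'yaw',a if a is None else round(float(a),3),'fill',round(v/K[K>0].sum(),2),'tabpx',int(t.sum()),'scan',inscan(O).round(4))
    return O,a
E
python3 - <<'E'
from h import *
p=np.load('p12.npy',allow_pickle=True).item(); C=lambda u,v:(60+u/2,v/2)
for i,c in enumerate([(350,240),(341,390)]): tin(p,onz(p,C(*c),.075)[:2],show=f'pics/t{i}.png')
print(proj(p,[.472,.18,.075]))
cv2.imwrite('pics/t.png',np.hstack([cv2.imread('pics/t0.png'),cv2.imread('pics/t1.png')]))
E
```

```text
tin [0.4724 0.179 ] yaw -1.832 fill 0.83 tabpx 6917 scan [-0.1164  0.1957]
tin [0.4765 0.0587] yaw -0.555 fill 0.8 tabpx 7176 scan [-0.1288  0.076 ]
[234.64067272 119.10835195]
```

View pics/t.png

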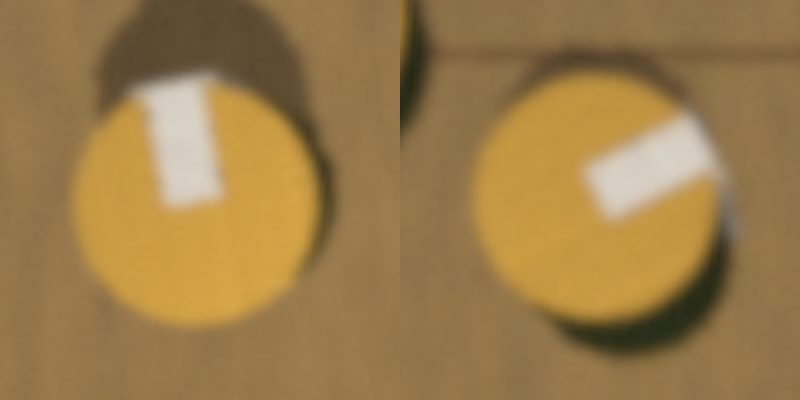

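The rectified lids show the tabs clearly: tin A's tab axis is about -1.73 rad and tin B's about -0.50. I'll use the tab's own axis.

```bash
python3 - <<'E'
s=open('h.py').read()
i=s.index("        k=P@[np.cos(a)"); j=s.index("    if show:")
s=s[:i]+'''        mk=cv2.morphologyEx((t&(np.hypot(px,py)<rad-.0025)).astype(np.uint8),cv2.MORPH_OPEN,np.ones((15,15)))
        n,L,S,_=cv2.connectedComponentsWithStats(mk); k=L==1+np.argmax(S[1:,4]); P=np.c_[px[k],py[k]]; P0=P-P.mean(0)
        m=P.mean(0)
        box=cv2.boxPoints(cv2.minAreaRect((P*1e4).astype(np.float32))); e=[box[1]-box[0],box[2]-box[1]]; e=max(e,key=np.linalg.norm); e=e/np.linalg.norm(e); e=e*np.sign(e@m)
        b=np.arctan2(m[1],m[0]); a=np.arctan2(e[1],e[0]); print('  centroid yaw',round(float(b),3),'off-axis mm',round(1000*float(np.cross(e,m)),1))
'''+s[j:]
open('h.py','w').write(s)
E
python3 -W ignore - <<'E'
from h import *
p=np.load('p12.npy',allow_pickle=True).item(); C=lambda u,v:(60+u/2,v/2)
for i,c in enumerate([(350,240),(341,390)]): tin(p,onz(p,C(*c),.075)[:2])
to([.472,.179,.25],-1.4)
E
```

```text
centroid yaw -1.843 off-axis mm -1.3
tin [0.4724 0.179 ] yaw -1.751 fill 0.83 tabpx 6917 scan [-0.1164  0.1957]
  centroid yaw -0.573 off-axis mm -1.5
tin [0.4765 0.0587] yaw -0.464 fill 0.8 tabpx 7176 scan [-0.1288  0.076 ]
t 25.4 at [0.5486 0.0949 0.3926] [-3.1415e+00 -6.0000e-04  1.3530e-01] F [-0.2 -0.7 -0.2] open 0.0915 
 total tool d [-0.0646 -0.0936  0.1426] turn [-5.0000e-04 -4.0000e-04  1.5353e+00]  rows 5 each [-0.0129 -0.0187  0.0285]
```

Call:
{"method": "carry_out", "body": {
  "translation": [
    [-0.022,-0.031,0.03],
    [-0.022,-0.031,0.03],
    [-0.0206,-0.0316,0.03],
    [0,0,0.01],
    [0,0,0.01],
    [0,0,0.01],
    [0,0,0.01],
    [0,0,0.01],
    [0,0,0],
    [0,0,0]
  ],
  "turn": [
    [0,0,0],
    [0,0,0],
    [0,0,0],
    [0,0,0.145],
    [0,0,0.145],
    [0,0,0.145],
    [0,0,0.145],
    [0,0,0.145],
    [0,0,0.145],
    [0,0,0.145]
  ],
  "gripper": [-1,-1,-1,-1,-1,-1,-1,-1,-1,-1]
}}

```text
time: 26.4
tool_pos: [0.4717, 0.1788, 0.2521]
tool_rot: [3.141, 0.0, -0.885]
contact_force: [0.1, 1.1, -0.4]
opening: 0.0916
```

Call:
{"method": "carry_out", "body": {
  "translation": [
    [0,0,0],
    [0,0,0],
    [0,0,0],
    [0,0,0],
    [0,0,0],
    [0,0,0]
  ],
  "turn": [
    [0,0,0.145],
    [0,0,0.145],
    [0,0,0.145],
    [0,0,0.085],
    [0,0,0],
    [0,0,0]
  ],
  "gripper": [-1,-1,-1,-1,-1,-1]
}}

```text
time: 27.0
tool_pos: [0.472, 0.1785, 0.2524]
tool_rot: [-3.141, 0.0, -1.397]
contact_force: [-0.8, -0.4, 0.9]
opening: 0.0919
```

Run:
```python
from h import *
to([.472,.1795,.038],-1.4)
```

```text
t 27.0 at [0.472  0.1785 0.2524] [-3.1413e+00  1.0000e-04 -1.3968e+00] F [-0.8 -0.4  0.9] open 0.0919 
 total tool d [-9.000e-04 -1.000e-04  2.144e-01] turn [-0.0003  0.0001  0.0032]  rows 5 each [-0.0002 -0.      0.0429]
```

```bash
python3 -W ignore - <<'E'
from h import *
for n in ('scene','side'):
    p=read_camera(n)
    for X in ([.472,.179],[.4765,.0587],[.463,-.173]): tin(p,X)
E
```

```text
centroid yaw -1.914 off-axis mm -2.0
tin [0.4758 0.183 ] yaw -1.789 fill 0.58 tabpx 5643 scan [-0.1126  0.1992]
  centroid yaw -0.859 off-axis mm -5.4
tin [0.4788 0.063 ] yaw -0.493 fill 0.55 tabpx 6990 scan [-0.126   0.0799]
  centroid yaw -1.941 off-axis mm -2.2
tin [ 0.471  -0.1687] yaw -1.808 fill 0.61 tabpx 5606 scan [-0.1653 -0.1486]
  centroid yaw -1.392 off-axis mm 2.8
tin [0.4645 0.1748] yaw -1.652 fill 0.75 tabpx 7075 scan [-0.1249  0.1926]
  centroid yaw -0.127 off-axis mm 4.2
tin [0.4685 0.0532] yaw -0.405 fill 0.72 tabpx 6849 scan [-0.1375  0.0717]
  centroid yaw -1.564 off-axis mm 2.7
tin [ 0.4595 -0.1772] yaw -1.796 fill 0.81 tabpx 8058 scan [-0.1779 -0.1554]
```

Call:
{"method": "carry_out", "body": {
  "translation": [
    [-0.001,0,0.045],
    [0,0,0.045],
    [0,0,0.045],
    [0,0,0.04],
    [0,0,0.025],
    [0,0,0.014],
    [0,0,0]
  ],
  "turn": [
    [0,0,0.003],
    [0,0,0],
    [0,0,0],
    [0,0,0],
    [0,0,0],
    [0,0,0],
    [0,0,0]
  ],
  "gripper": [-1,-1,-1,-1,-1,-1,-1]
}}

```text
time: 27.8
tool_pos: [0.4707, 0.1788, 0.0363]
tool_rot: [3.137, -0.0, -1.402]
contact_force: [0.0, -0.4, 0.1]
opening: 0.0918
```

Call:
{"method": "carry_out", "body": {
  "translation": [
    [0,0,0],
    [0,0,0],
    [0,0,0],
    [0,0,0],
    [0,0,0],
    [0,0,0],
    [0,0,0]
  ],
  "turn": [
    [0,0,0],
    [0,0,0],
    [0,0,0],
    [0,0,0],
    [0,0,0],
    [0,0,0],
    [0,0,0]
  ],
  "gripper": [0,1,1,1,1,1,1],
  "squeeze": 25
}}

```text
time: 28.5
tool_pos: [0.4724, 0.1792, 0.0389]
tool_rot: [-3.14, 0.0, -1.403]
contact_force: [-0.5, 1.2, 5.6]
opening: 0.0595
```

Call:
{"method": "carry_out", "body": {
  "translation": [
    [0,0,-0.02],
    [0,0,-0.04],
    [0,0,-0.04],
    [0,0,-0.02],
    [0,0,0]
  ],
  "turn": [
    [0,0,0],
    [0,0,0],
    [0,0,0],
    [0,0,0],
    [0,0,0]
  ],
  "gripper": [1,1,1,1,1]
}}

```text
time: 29.0
tool_pos: [0.4735, 0.1794, 0.1607]
tool_rot: [-3.136, 0.0, -1.403]
contact_force: [-0.5, 0.6, -3.6]
opening: 0.0593
```

Run:
```python
from h import *
print(world(0,60e-3),world(0,-60e-3),world(0,-180e-3))
X=world(0,.06); to([X[0],X[1],.155],-1.4+1.887)
```

```text
[0.60630569 0.06043781] [ 0.62269431 -0.05843781] [ 0.63908293 -0.17731343]
t 29.0 at [0.4735 0.1794 0.1607] [-3.1359e+00  3.0000e-04 -1.4025e+00] F [-0.5  0.6 -3.6] open 0.0593 
 total tool d [ 0.1395 -0.1109  0.0063] turn [-0.0042 -0.0052 -1.8895]  rows 4 each [ 0.0349 -0.0277  0.0016]
```

Call:
{"method": "carry_out", "body": {
  "translation": [
    [0.03,-0.024,0.001],
    [0.038,-0.03,0.002],
    [0.04,-0.032,0.002],
    [0.0315,-0.0249,0.001],
    [0,0,0],
    [0,0,0],
    [0,0,0],
    [0,0,0],
    [0,0,0],
    [0,0,0]
  ],
  "turn": [
    [0,0,0],
    [0,0,0],
    [0,0,0],
    [0,0,0],
    [0,0,-0.145],
    [0,0,-0.145],
    [0,0,-0.145],
    [0,0,-0.145],
    [0,0,-0.145],
    [0,0,-0.145]
  ],
  "gripper": [1,1,1,1,1,1,1,1,1,1]
}}

```text
time: 30.0
tool_pos: [0.6026, 0.0609, 0.1493]
tool_rot: [3.14, 0.004, -0.527]
contact_force: [-1.0, 0.1, -2.9]
opening: 0.0597
```

Call:
{"method": "carry_out", "body": {
  "translation": [
    [0,0,0],
    [0,0,0],
    [0,0,0],
    [0,0,0],
    [0,0,0],
    [0,0,0],
    [0,0,0],
    [0,0,0],
    [0,0,0]
  ],
  "turn": [
    [0,0,-0.145],
    [0,0,-0.145],
    [0,0,-0.145],
    [0,0,-0.145],
    [0,0,-0.145],
    [0,0,-0.145],
    [0,0,-0.1495],
    [0,0,0],
    [0,0,0]
  ],
  "gripper": [1,1,1,1,1,1,1,1,1]
}}

```text
time: 30.9
tool_pos: [0.603, 0.0609, 0.1504]
tool_rot: [-3.14, 0.002, 0.483]
contact_force: [0.2, -0.7, -2.7]
opening: 0.0599
```

Run:
```python
from h import *
X=world(0,.06); to([X[0],X[1],.042],.487)
```

```text
t 30.9 at [0.603  0.0609 0.1504] [-3.1401e+00  2.5000e-03  4.8280e-01] F [ 0.2 -0.7 -2.7] open 0.0599 
 total tool d [0.0029 0.0021 0.1084] turn [-0.0015  0.0025 -0.0042]  rows 3 each [0.001  0.0007 0.0361]
```

Call:
{"method": "carry_out", "body": {
  "translation": [
    [0.003,0.002,0.03],
    [0,0,0.035],
    [0,0,0.025],
    [0,0,0.01],
    [0,0,0.005],
    [0,0,0.003],
    [0,0,0],
    [0,0,0]
  ],
  "turn": [
    [0,0,-0.004],
    [0,0,0],
    [0,0,0],
    [0,0,0],
    [0,0,0],
    [0,0,0],
    [0,0,0],
    [0,0,0]
  ],
  "gripper": [1,1,1,1,1,1,1,1]
}}

```text
time: 31.7
tool_pos: [0.6081, 0.0606, 0.0454]
tool_rot: [3.141, -0.002, 0.491]
contact_force: [-0.3, 0.1, -3.5]
opening: 0.0593
```

Call:
{"method": "carry_out", "body": {
  "translation": [
    [0,0,0],
    [0,0,0],
    [0,0,0],
    [0,0,0],
    [0,0,0],
    [0,0,-0.02],
    [0,0,-0.04],
    [0,0,-0.045],
    [0,0,-0.045],
    [0,0,-0.045]
  ],
  "turn": [
    [0,0,0],
    [0,0,0],
    [0,0,0],
    [0,0,0],
    [0,0,0],
    [0,0,0],
    [0,0,0],
    [0,0,0],
    [0,0,0],
    [0,0,0]
  ],
  "gripper": [-0.2,-0.5,-0.6,-0.6,-0.6,-0.6,-0.6,-0.6,-0.6,-0.6]
}}

```text
time: 32.7
tool_pos: [0.6071, 0.0606, 0.2412]
tool_rot: [-3.142, -0.0, 0.491]
contact_force: [0.9, -0.1, 0.2]
opening: 0.0734
```

Run:
```python
from h import *
to([.475,.057,.26],-.05)
```

```text
t 32.7 at [0.6071 0.0606 0.2412] [-3.1416e+00 -2.0000e-04  4.9080e-01] F [ 0.9 -0.1  0.2] open 0.0734 
 total tool d [-0.1182 -0.0591 -0.0188] turn [-1.000e-04 -2.000e-04  5.408e-01]  rows 3 each [-0.0394 -0.0197 -0.0063]
```

Call:
{"method": "carry_out", "body": {
  "translation": [
    [-0.0394,-0.0197,-0.01],
    [-0.0394,-0.0197,-0.01],
    [-0.0394,-0.0197,0],
    [0,0,0],
    [0,0,0],
    [0,0,0],
    [0,0,0],
    [0,0,0],
    [0,0,0],
    [0,0,0]
  ],
  "turn": [
    [0,0,0],
    [0,0,0],
    [0,0,0.145],
    [0,0,0.145],
    [0,0,0.145],
    [0,0,0.145],
    [0,0,0.145],
    [0,0,0.145],
    [0,0,0.145],
    [0,0,0.145]
  ],
  "gripper": [-1,-1,-1,-1,-1,-1,-1,-1,-1,-1]
}}

```text
time: 33.7
tool_pos: [0.4752, 0.057, 0.2594]
tool_rot: [-3.141, -0.0, -0.675]
contact_force: [-0.2, 0.3, -0.5]
opening: 0.0918
```

Call:
{"method": "carry_out", "body": {
  "translation": [
    [0,0,0],
    [0,0,0],
    [0,0,0],
    [0,0,0],
    [0,0,0],
    [0,0,0],
    [0,0,0]
  ],
  "turn": [
    [0,0,0.145],
    [0,0,0.145],
    [0,0,0.145],
    [0,0,0.145],
    [0,0,0.145],
    [0,0,0.006],
    [0,0,0]
  ],
  "gripper": [-1,-1,-1,-1,-1,-1,-1]
}}

```text
time: 34.4
tool_pos: [0.4752, 0.057, 0.2593]
tool_rot: [-3.141, 0.0, -1.397]
contact_force: [0.0, 0.6, 0.1]
opening: 0.0916
```

```bash
python3 -W ignore - <<'E'
from h import *
w=read_camera('wrist'); X=world(0,.06); tin(w,X,zt=.078)
for n in ('scene','side'):
    p=read_camera(n); tin(p,[.4765,.0587]); tin(p,X,.078)
to([.4755,.0585,.038],-1.4)
E
```

```text
centroid yaw 0.097 off-axis mm -0.7
tin [0.6071 0.0599] yaw 0.142 fill 0.79 tabpx 6343 scan [0.0007 0.0594]
  centroid yaw -0.289 off-axis mm 3.2
tin [0.4738 0.0557] yaw -0.503 fill 0.5 tabpx 6847 scan [-0.132   0.0734]
  centroid yaw -0.088 off-axis mm -3.2
tin [0.6078 0.0622] yaw 0.136 fill 0.62 tabpx 6814 scan [0.0017 0.0615]
  centroid yaw -0.112 off-axis mm 4.7
tin [0.4682 0.053 ] yaw -0.424 fill 0.69 tabpx 6999 scan [-0.1378  0.0714]
  centroid yaw 0.341 off-axis mm 1.9
tin [0.6006 0.0547] yaw 0.223 fill 0.61 tabpx 6198 scan [-0.0065  0.0551]
t 34.5 at [0.4753 0.057  0.2593] [-3.1415e+00  1.0000e-04 -1.3978e+00] F [-0.2  0.5 -0.4] open 0.0916 
 total tool d [-0.0014 -0.0005  0.2213] turn [-0.0001  0.0001  0.0022]  rows 5 each [-0.0003 -0.0001  0.0443]
```

Call:
{"method": "carry_out", "body": {
  "translation": [
    [-0.001,0,0.045],
    [0,0,0.045],
    [0,0,0.045],
    [0,0,0.045],
    [0,0,0.027],
    [0,0,0.014],
    [0,0,0]
  ],
  "turn": [
    [0,0,0.002],
    [0,0,0],
    [0,0,0],
    [0,0,0],
    [0,0,0],
    [0,0,0],
    [0,0,0]
  ],
  "gripper": [-1,-1,-1,-1,-1,-1,-1]
}}

```text
time: 35.25
tool_pos: [0.4737, 0.058, 0.0364]
tool_rot: [3.137, 0.001, -1.401]
contact_force: [0.3, 0.4, 0.2]
opening: 0.0919
```

Call:
{"method": "carry_out", "body": {
  "translation": [
    [0,0,0],
    [0,0,0],
    [0,0,0],
    [0,0,0],
    [0,0,0],
    [0,0,0],
    [0,0,0]
  ],
  "turn": [
    [0,0,0],
    [0,0,0],
    [0,0,0],
    [0,0,0],
    [0,0,0],
    [0,0,0],
    [0,0,0]
  ],
  "gripper": [0,1,1,1,1,1,1]
}}

```text
time: 35.95
tool_pos: [0.4755, 0.058, 0.0389]
tool_rot: [-3.14, -0.0, -1.402]
contact_force: [-1.1, -0.2, 5.2]
opening: 0.0593
```

Call:
{"method": "carry_out", "body": {
  "translation": [
    [0,0,-0.02],
    [0,0,-0.04],
    [0,0,-0.04],
    [0,0,-0.02],
    [0,0,0]
  ],
  "turn": [
    [0,0,0],
    [0,0,0],
    [0,0,0],
    [0,0,0],
    [0,0,0]
  ],
  "gripper": [1,1,1,1,1]
}}

```text
time: 36.45
tool_pos: [0.4767, 0.0579, 0.1607]
tool_rot: [-3.136, -0.001, -1.402]
contact_force: [0.1, 0.7, -2.9]
opening: 0.0594
```

Run:
```python
from h import *
X=world(0,-.06); to([X[0],X[1],.155],-1.4+.617)
```

```text
t 36.5 at [0.4767 0.0579 0.1607] [-3.1359e+00 -1.1000e-03 -1.4020e+00] F [ 0.1  0.7 -2.9] open 0.0594 
 total tool d [ 0.1393 -0.1244  0.0066] turn [-0.0052 -0.0029 -0.6189]  rows 5 each [ 0.0279 -0.0249  0.0013]
```

Call:
{"method": "carry_out", "body": {
  "translation": [
    [0.028,-0.025,0.001],
    [0.028,-0.025,0.002],
    [0.028,-0.025,0.002],
    [0.028,-0.025,0.001],
    [0.0273,-0.0244,0],
    [0,0,0],
    [0,0,0],
    [0,0,0],
    [0,0,0],
    [0,0,0]
  ],
  "turn": [
    [0,0,0],
    [0,0,0],
    [0,0,0],
    [0,0,0],
    [0,0,-0.12],
    [0,0,-0.125],
    [0,0,-0.125],
    [0,0,-0.125],
    [0,0,-0.124],
    [0,0,0]
  ],
  "gripper": [1,1,1,1,1,1,1,1,1,1]
}}

```text
time: 37.45
tool_pos: [0.6201, -0.0583, 0.1496]
tool_rot: [3.139, 0.004, -0.782]
contact_force: [-0.2, 0.1, -1.8]
opening: 0.0594
```

Call:
{"method": "carry_out", "body": {
  "translation": [
    [0,0,0],
    [0,0,0]
  ],
  "turn": [
    [0,0,0],
    [0,0,0]
  ],
  "gripper": [1,1]
}}

```text
time: 37.65
tool_pos: [0.6208, -0.0584, 0.1513]
tool_rot: [3.141, 0.001, -0.786]
contact_force: [0.3, 0.4, -1.6]
opening: 0.0597
```

Run:
```python
from h import *
X=world(0,-.06); to([X[0],X[1],.042],-.783)
```

```text
t 37.6 at [ 0.6208 -0.0584  0.1513] [ 3.1409e+00  1.3000e-03 -7.8550e-01] F [ 0.3  0.4 -1.6] open 0.0597 
 total tool d [ 0.0015 -0.0014  0.1093] turn [ 0.0007  0.0013 -0.0025]  rows 3 each [ 0.0005 -0.0005  0.0364]
```

Call:
{"method": "carry_out", "body": {
  "translation": [
    [0.001,-0.001,0.03],
    [0,0,0.035],
    [0,0,0.025],
    [0,0,0.01],
    [0,0,0.006],
    [0,0,0.003],
    [0,0,0.002],
    [0,0,0]
  ],
  "turn": [
    [0,0,-0.002],
    [0,0,0],
    [0,0,0],
    [0,0,0],
    [0,0,0],
    [0,0,0],
    [0,0,0],
    [0,0,0]
  ],
  "gripper": [1,1,1,1,1,1,1,1]
}}

```text
time: 38.45
tool_pos: [0.6231, -0.0586, 0.0421]
tool_rot: [-3.141, -0.001, -0.781]
contact_force: [-0.0, 0.3, -2.4]
opening: 0.0596
```

Call:
{"method": "carry_out", "body": {
  "translation": [
    [0,0,0],
    [0,0,0],
    [0,0,0],
    [0,0,0],
    [0,0,0],
    [0,0,-0.02],
    [0,0,-0.04],
    [0,0,-0.045],
    [0,0,-0.045],
    [0,0,-0.045]
  ],
  "turn": [
    [0,0,0],
    [0,0,0],
    [0,0,0],
    [0,0,0],
    [0,0,0],
    [0,0,0],
    [0,0,0],
    [0,0,0],
    [0,0,0],
    [0,0,0]
  ],
  "gripper": [-0.2,-0.5,-0.6,-0.6,-0.6,-0.6,-0.6,-0.6,-0.6,-0.6]
}}

```text
time: 39.45
tool_pos: [0.6223, -0.0584, 0.2382]
tool_rot: [-3.141, -0.0, -0.781]
contact_force: [1.2, 0.5, -0.3]
opening: 0.0736
```

Run:
```python
from h import *
to([.458,-.245,.30],-.05)
```

```text
t 39.5 at [ 0.6223 -0.0584  0.2382] [-3.1414e+00 -1.0000e-04 -7.8110e-01] F [ 1.2  0.5 -0.3] open 0.0736 
 total tool d [ 0.0147  0.2481 -0.0618] turn [-1.000e-04 -2.000e-04 -7.311e-01]  rows 6 each [ 0.0025  0.0414 -0.0103]
```

Call:
{"method": "carry_out", "body": {
  "translation": [
    [0.0025,0.0414,-0.0103],
    [0.0025,0.0414,-0.0103],
    [0.0025,0.0414,-0.0103],
    [0.0025,0.0414,-0.0103],
    [0.0025,0.0414,-0.0103],
    [0.0025,0.0414,-0.0103],
    [0,0,0],
    [0,0,0],
    [0,0,0],
    [0,0,0]
  ],
  "turn": [
    [0,0,0],
    [0,0,0],
    [0,0,0],
    [0,0,0],
    [0,0,0],
    [0,0,-0.145],
    [0,0,-0.145],
    [0,0,-0.145],
    [0,0,-0.145],
    [0,0,-0.145]
  ],
  "gripper": [-1,-1,-1,-1,-1,-1,-1,-1,-1,-1]
}}

```text
time: 40.45
tool_pos: [0.4587, -0.245, 0.298]
tool_rot: [3.142, -0.0, -0.053]
contact_force: [-0.7, -0.5, -0.8]
opening: 0.0917
```

Call:
{"method": "carry_out", "body": {
  "translation": [
    [0,0,0],
    [0,0,0],
    [0,0,0]
  ],
  "turn": [
    [0,0,0],
    [0,0,0],
    [0,0,0]
  ],
  "gripper": [-1,-1,-1]
}}

```text
time: 40.75
tool_pos: [0.4589, -0.2448, 0.2978]
tool_rot: [-3.142, -0.0, -0.062]
contact_force: [0.3, 0.7, 0.1]
opening: 0.0918
```

```bash
python3 -W ignore - <<'E'
from h import *
w=read_camera('wrist'); O,a=tin(w,[.465,-.173]); O,a=tin(w,O)
to([O[0],O[1],.16],-.4); to([O[0],O[1],.038],-.4)
E
```

```text
centroid yaw -1.799 off-axis mm -0.0
tin [ 0.4658 -0.1737] yaw -1.796 fill 0.87 tabpx 6888 scan [-0.1712 -0.1528]
  centroid yaw -1.799 off-axis mm -0.0
tin [ 0.4658 -0.1737] yaw -1.796 fill 0.87 tabpx 6888 scan [-0.1712 -0.1528]
t 40.8 at [ 0.4589 -0.2448  0.2978] [-3.1415e+00 -1.0000e-04 -6.1100e-02] F [ 0.7 -0.3  0.2] open 0.0916 
 total tool d [ 0.0025 -0.0713  0.1378] turn [-1.000e-04 -1.000e-04  3.389e-01]  rows 4 each [ 0.0006 -0.0178  0.0345]
t 40.8 at [ 0.4589 -0.2448  0.2978] [-3.1415e+00 -1.0000e-04 -6.1100e-02] F [ 0.7 -0.3  0.2] open 0.0916 
 total tool d [ 0.0025 -0.0713  0.2598] turn [-1.000e-04 -1.000e-04  3.389e-01]  rows 6 each [ 0.0004 -0.0119  0.0433]
```

Call:
{"method": "carry_out", "body": {
  "translation": [
    [0.001,-0.036,0],
    [0.0015,-0.0353,0],
    [0,0,0.03],
    [0,0,0.04],
    [0,0,0.045],
    [0,0,0.045],
    [0,0,0.045],
    [0,0,0.035],
    [0,0,0.018],
    [0,0,0]
  ],
  "turn": [
    [0,0,0],
    [0,0,0],
    [0,0,0.12],
    [0,0,0.12],
    [0,0,0.099],
    [0,0,0],
    [0,0,0],
    [0,0,0],
    [0,0,0],
    [0,0,0]
  ],
  "gripper": [-1,-1,-1,-1,-1,-1,-1,-1,-1,-1]
}}

```text
time: 41.8
tool_pos: [0.464, -0.1729, 0.0374]
tool_rot: [-3.141, 0.005, -0.399]
contact_force: [-0.7, 0.1, -0.3]
opening: 0.0919
```

Call:
{"method": "carry_out", "body": {
  "translation": [
    [0,0,0],
    [0,0,0],
    [0,0,0],
    [0,0,0],
    [0,0,0],
    [0,0,0],
    [0,0,0]
  ],
  "turn": [
    [0,0,0],
    [0,0,0],
    [0,0,0],
    [0,0,0],
    [0,0,0],
    [0,0,0],
    [0,0,0]
  ],
  "gripper": [0,1,1,1,1,1,1]
}}

```text
time: 42.5
tool_pos: [0.4659, -0.174, 0.0406]
tool_rot: [3.142, -0.001, -0.398]
contact_force: [-0.3, 0.5, 6.1]
opening: 0.0597
```

Call:
{"method": "carry_out", "body": {
  "translation": [
    [0,0,-0.02],
    [0,0,-0.04],
    [0,0,-0.04],
    [0,0,-0.02],
    [0,0,0]
  ],
  "turn": [
    [0,0,0],
    [0,0,0],
    [0,0,0],
    [0,0,0],
    [0,0,0]
  ],
  "gripper": [1,1,1,1,1]
}}

```text
time: 43.0
tool_pos: [0.4669, -0.1745, 0.1623]
tool_rot: [3.141, -0.006, -0.398]
contact_force: [-0.1, -0.3, -3.9]
opening: 0.0597
```

Run:
```python
from h import *
X=world(0,-.18); to([X[0],X[1],.155],1.534)
```

```text
t 43.0 at [ 0.4669 -0.1745  0.1623] [ 3.1411 -0.0056 -0.3979] F [-0.1 -0.3 -3.9] open 0.0597 
 total tool d [ 0.1598 -0.0642  0.0082] turn [ 0.0058 -0.0032 -1.9319]  rows 4 each [ 0.04  -0.016  0.002]
```

Call:
{"method": "carry_out", "body": {
  "translation": [
    [0.032,-0.0128,0.001],
    [0.032,-0.0128,0.002],
    [0.032,-0.0128,0.002],
    [0.032,-0.0128,0.002],
    [0.0318,-0.013,0.001],
    [0,0,0],
    [0,0,0],
    [0,0,0],
    [0,0,0],
    [0,0,0]
  ],
  "turn": [
    [0,0,0],
    [0,0,0],
    [0,0,0],
    [0,0,0],
    [0,0,-0.1],
    [0,0,-0.145],
    [0,0,-0.145],
    [0,0,-0.145],
    [0,0,-0.145],
    [0,0,-0.145]
  ],
  "gripper": [1,1,1,1,1,1,1,1,1,1]
}}

```text
time: 44.0
tool_pos: [0.6366, -0.1761, 0.1485]
tool_rot: [-3.138, 0.003, 0.433]
contact_force: [-0.1, 0.5, -2.5]
opening: 0.0596
```

Call:
{"method": "carry_out", "body": {
  "translation": [
    [0,0,0],
    [0,0,0],
    [0,0,0],
    [0,0,0],
    [0,0,0],
    [0,0,0],
    [0,0,0],
    [0,0,0],
    [0,0,0],
    [0,0,0]
  ],
  "turn": [
    [0,0,-0.145],
    [0,0,-0.145],
    [0,0,-0.145],
    [0,0,-0.145],
    [0,0,-0.145],
    [0,0,-0.145],
    [0,0,-0.145],
    [0,0,-0.092],
    [0,0,0],
    [0,0,0]
  ],
  "gripper": [1,1,1,1,1,1,1,1,1,1]
}}

```text
time: 45.0
tool_pos: [0.637, -0.1763, 0.1498]
tool_rot: [-3.139, -0.001, 1.531]
contact_force: [0.7, 0.4, -3.6]
opening: 0.0595
```

Run:
```python
from h import *
X=world(0,-.18); to([X[0],X[1],.0435],1.534)
```

```text
t 45.0 at [ 0.637  -0.1763  0.1498] [-3.1387e+00 -1.1000e-03  1.5315e+00] F [ 0.7  0.4 -3.6] open 0.0595 
 total tool d [-0.0011  0.0024  0.1063] turn [-0.0029 -0.0011 -0.0025]  rows 3 each [-0.0004  0.0008  0.0354]
```

Call:
{"method": "carry_out", "body": {
  "translation": [
    [-0.001,0.002,0.03],
    [0,0,0.035],
    [0,0,0.025],
    [0,0,0.009],
    [0,0,0.005],
    [0,0,0.003],
    [0,0,0.002],
    [0,0,0]
  ],
  "turn": [
    [0,0,-0.002],
    [0,0,0],
    [0,0,0],
    [0,0,0],
    [0,0,0],
    [0,0,0],
    [0,0,0],
    [0,0,0]
  ],
  "gripper": [1,1,1,1,1,1,1,1]
}}

```text
time: 45.8
tool_pos: [0.6403, -0.1779, 0.0439]
tool_rot: [3.14, 0.001, 1.536]
contact_force: [-0.6, -0.9, -3.5]
opening: 0.0598
```

Call:
{"method": "carry_out", "body": {
  "translation": [
    [0,0,0],
    [0,0,0],
    [0,0,0],
    [0,0,0],
    [0,0,0],
    [0,0,-0.02],
    [0,0,-0.04],
    [0,0,-0.045],
    [0,0,-0.045],
    [0,0,-0.045]
  ],
  "turn": [
    [0,0,0],
    [0,0,0],
    [0,0,0],
    [0,0,0],
    [0,0,0],
    [0,0,0],
    [0,0,0],
    [0,0,0],
    [0,0,0],
    [0,0,0]
  ],
  "gripper": [-0.2,-0.5,-0.6,-0.6,-0.6,-0.6,-0.6,-0.6,-0.6,-0.6]
}}

```text
time: 46.8
tool_pos: [0.6395, -0.1776, 0.2399]
tool_rot: [3.141, 0.0, 1.536]
contact_force: [0.5, -0.8, -0.1]
opening: 0.0737
```

Run:
```python
from h import *
to([.68,-.02,.36],1.70)
```

```text
t 46.8 at [ 0.6395 -0.1776  0.2399] [3.1413 0.     1.5361] F [ 0.5 -0.8 -0.1] open 0.0737 
 total tool d [ 0.1589  0.0351 -0.1201] turn [ 0.0003  0.     -0.1639]  rows 5 each [ 0.0318  0.007  -0.024 ]
```

Call:
{"method": "carry_out", "body": {
  "translation": [
    [0.03,0.007,-0.018],
    [0.032,0.007,-0.018],
    [0.032,0.007,-0.018],
    [0.032,0.007,-0.018],
    [0.032,0.007,-0.018],
    [0,0,0],
    [0,0,0],
    [0,0,0]
  ],
  "turn": [
    [0,0,0],
    [0,0,0],
    [0,0,0],
    [0,0,0],
    [0,0,-0.08],
    [0,0,-0.084],
    [0,0,0],
    [0,0,0]
  ],
  "gripper": [0,1,1,1,1,1,1,1]
}}

```text
time: 47.6
tool_pos: [0.6799, -0.0213, 0.3273]
tool_rot: [-3.141, -0.0, 1.698]
contact_force: [-0.1, -0.8, -0.8]
opening: 0.0141
```

```bash
python3 -W ignore - <<'E'
from h import *
w=read_camera('wrist');np.save('p13.npy',w,allow_pickle=True)
for y in (.06,-.06,-.18): tin(w,world(0,y),.078)
cv2.imwrite('pics/13.png',cv2.resize(w['img'][:260,80:480,::-1],None,fx=2,fy=2,interpolation=cv2.INTER_CUBIC))
B=world(.082,0); to([B[0],B[1],.1],1.70)
E
```

```text
centroid yaw 0.754 off-axis mm -3.8
tin [0.6213 0.0834] yaw 1.897 fill 0.46 tabpx 25916 scan [0.018  0.0807]
  centroid yaw -0.084 off-axis mm -2.8
tin [ 0.6259 -0.0557] yaw 0.14 fill 0.54 tabpx 8993 scan [ 0.0036 -0.0577]
  centroid yaw 0.076 off-axis mm -19.1
tin [ 0.6391 -0.1776] yaw 1.571 fill 0.2 tabpx 2742 scan [-0.     -0.1802]
t 47.6 at [ 0.6798 -0.0217  0.3272] [-3.1403e+00 -2.0000e-04  1.6972e+00] F [-0.3 -0.9 -0.8] open 0.01 
 total tool d [0.0315 0.0203 0.2272] turn [-0.0013 -0.0002 -0.0028]  rows 6 each [0.0053 0.0034 0.0379]
```

View pics/13.png

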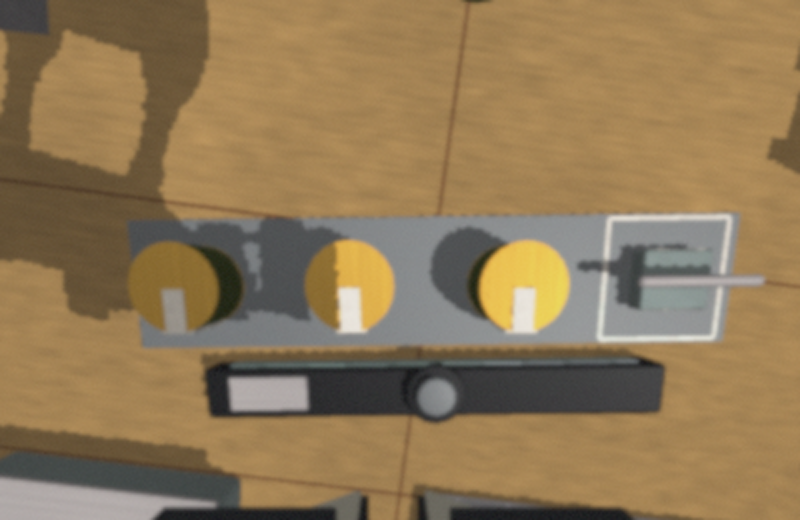

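All three tins stand on the strip with tabs towards the scanner: (173,285), (350,286) and (524,286). The block is in the square and the button is at (437,394).

```bash
python3 -W ignore - <<'E'
from h import *
p=np.load('p13.npy',allow_pickle=True).item(); C=lambda u,v:(80+u/2,v/2)
q,e=fit([[-.05,.235],[.05,.235],[.05,.135],[-.05,.135],[-.05,-.24],[.05,-.24]],[onz(p,C(*x),.003) for x in [(733,214),(718,342),(597,341),(606,215),(129,222),(143,348)]]); print('scan',q.round(4),e)
print('button',onz(p,C(437,395),.062).round(4),'expected',world(.082,0))
# tab axes from white pixels
hsv=cv2.cvtColor(p['img'],cv2.COLOR_RGB2HSV).astype(int)
for y,(u,v) in zip((.06,-.06,-.18),((524,310),(350,310),(175,311))):
    c,r=map(int,C(u,v)); s=hsv[r-14:r+12,c-12:c+13]; d=s[:,:,1]<60
    m=(d&(s[:,:,2]>130)).astype(np.uint8); n,l,S,_=cv2.connectedComponentsWithStats(m,connectivity=4); k=1+np.argmax(S[1:,4])
    pts=np.argwhere(l==k)+[r-14,c-12]; rows=range(r-8,r+8)
    mid=[(pts[pts[:,0]==a][:,1].mean(),a) for a in rows if (pts[:,0]==a).sum()>4]
    W=np.array([onz(p,x,.078)[:2] for x in mid]); W=W[np.argsort(W[:,0])]; f=np.polyfit(W[:,0],W[:,1],1); print('tab',y,len(mid),'yaw',np.arctan(f[0]).round(3))
for X in [(.0,.06)]: pass
E
```

```text
scan [0.6149 0.004  0.1399] [-0.9  0.9 -0.3 -1.3  1.7 -0.6 -0.3  0.3 -0.6 -0.7  0.4  1.3]
button [0.6939 0.0141 0.062 ] expected [0.69573167 0.01219889]
tab 0.06 16 yaw 0.214
tab -0.06 16 yaw 0.128
tab -0.18 16 yaw 0.122
```

Call:
{"method": "carry_out", "body": {
  "translation": [
    [0.04,0,0.03],
    [0.045,0,0.03],
    [0,0,0.02],
    [0,0,0],
    [0,0,0],
    [0,0,0]
  ],
  "turn": [
    [0,0,0],
    [0,0,0],
    [0,0,0],
    [0,0,0],
    [0,0,0],
    [0,0,0]
  ],
  "gripper": [1,1,1,1,1,1]
}}

```text
time: 48.25
tool_pos: [0.6704, 0.0586, 0.2517]
tool_rot: [3.139, 0.001, 1.698]
contact_force: [-0.2, -0.2, 0.8]
opening: 0.0003
```

```bash
python3 -W ignore - <<'E'
from h import *
p=read_camera('wrist'); np.save('p14.npy',p,allow_pickle=True); to([.6,.06,.2],1.7)
# rectify plane z=.078 in scan axes, 4 px/mm, x -50..70 / y -100..120
x0,x1,y0,y1=-.05,.07,-.10,.10
g=[(y0,x0),(y1,x0),(y1,x1),(y0,x1)]
s=4000; n=(int((y1-y0)*s),int((x1-x0)*s))
src=np.float32([proj(p,[*world(x,y),.078]) for y,x in g]); dst=np.float32([[0,0],[n[0],0],[n[0],n[1]],[0,n[1]]])
im=cv2.warpPerspective(p['img'],cv2.getPerspectiveTransform(src,dst),n); cv2.imwrite('pics/14.png',im[:,:,::-1])
E
```

```text
t 48.3 at [0.6704 0.0587 0.2518] [3.1389e+00 4.0000e-04 1.6980e+00] F [ 0.5 -0.2  0.2] open -0.0 
 total tool d [ 0.0103 -0.0698  0.0516] turn [ 0.0027  0.0004 -0.002 ]  rows 2 each [ 0.0051 -0.0349  0.0258]
```

View pics/14.png

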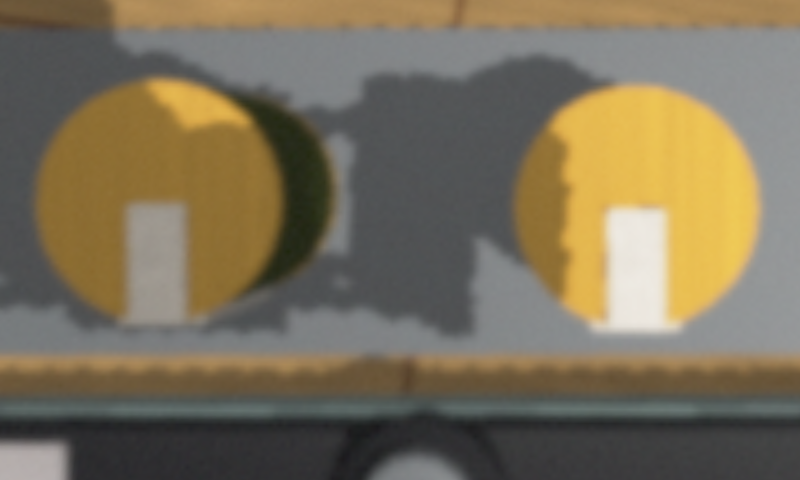

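Both tins are square to the strip and scanner in the rectified view: tabs vertical at (156,262) and (637,268). Now I go over the button.

```bash
python3 -W ignore - <<'E'
from h import *
p=np.load('p14.npy',allow_pickle=True).item()
im=p['img']; g=cv2.cvtColor(im,cv2.COLOR_RGB2GRAY); c=proj(p,[.695,.013,.062]); print(c)
x,y=map(int,c); w=cv2.medianBlur(g[y-25:y+25,x-25:x+25],3); k=((w>75)).astype(np.uint8); n,l,s,ce=cv2.connectedComponentsWithStats(k); 
for i in range(1,n):
    if s[i][4]>60: q=ce[i]+[x-25,y-25]; print(s[i],q,onz(p,q,.062).round(4))
for cam in ('scene','side'):
    P=read_camera(cam)
    for Y in (.06,-.06,-.18): tin(P,world(0,Y),.078)
to([.6948,.013,.085],1.698)
E
```

```text
[237.39868092 210.09239469]
[  0   0  50   6 290] [236.4137931  187.42413793] [0.6667 0.0092 0.062 ]
[ 15  14  24  23 441] [238.26984127 209.97505669] [0.6947 0.0141 0.062 ]
[  0  34  50  16 680] [236.44852941 227.53676471] [0.7179 0.0139 0.062 ]
  centroid yaw -0.052 off-axis mm -2.6
tin [0.6086 0.0617] yaw 0.136 fill 0.63 tabpx 7014 scan [0.0024 0.0609]
  centroid yaw 0.004 off-axis mm -1.9
tin [ 0.6237 -0.0572] yaw 0.13 fill 0.66 tabpx 5870 scan [ 0.0012 -0.0589]
  centroid yaw 0.018 off-axis mm 0.3
tin [ 0.6396 -0.1773] yaw 0.0 fill 0.61 tabpx 6347 scan [ 0.0005 -0.1801]
  centroid yaw 0.299 off-axis mm 4.2
tin [0.6006 0.0554] yaw 0.029 fill 0.65 tabpx 6209 scan [-0.0064  0.0558]
  centroid yaw 0.272 off-axis mm -23.4
tin [ 0.6167 -0.0622] yaw 1.571 fill 0.66 tabpx 997 scan [-0.0065 -0.0629]
  centroid yaw 0.227 off-axis mm -20.5
tin [ 0.6331 -0.1816] yaw 1.658 fill 0.69 tabpx 3722 scan [-0.0065 -0.1834]
t 48.4 at [0.6702 0.059  0.2514] [3.1395e+00 3.0000e-04 1.6985e+00] F [ 0.4  0.2 -0.5] open 0.0001 
 total tool d [-0.0487  0.0182  0.1664] turn [0.0021 0.0003 0.0005]  rows 4 each [-0.0122  0.0046  0.0416]
```

Call:
{"method": "carry_out", "body": {
  "translation": [
    [-0.025,0.009,0.02],
    [-0.0237,0.0092,0.02],
    [0,0,0.045],
    [0,0,0.045],
    [0,0,0.03],
    [0,0,0.006],
    [0,0,0],
    [0,0,0]
  ],
  "turn": [
    [0,0,0],
    [0,0,0],
    [0,0,0],
    [0,0,0],
    [0,0,0],
    [0,0,0],
    [0,0,0],
    [0,0,0]
  ],
  "gripper": [1,1,1,1,1,1,1,1]
}}

```text
time: 49.2
tool_pos: [0.6955, 0.0138, 0.0867]
tool_rot: [3.137, 0.001, 1.7]
contact_force: [-1.0, -0.6, -1.1]
opening: 0.0004
```

Call:
{"method": "carry_out", "body": {
  "translation": [
    [0,0,0.012],
    [0,0,0.008],
    [0,0,0.003],
    [0,0,0.003],
    [0,0,0.002],
    [0,0,0.002],
    [0,0,0]
  ],
  "turn": [
    [0,0,0],
    [0,0,0],
    [0,0,0],
    [0,0,0],
    [0,0,0],
    [0,0,0],
    [0,0,0]
  ],
  "gripper": [1,1,1,1,1,1,1]
}}

```text
time: 49.9
tool_pos: [0.6938, 0.0141, 0.0562]
tool_rot: [3.141, 0.0, 1.7]
contact_force: [-7.2, -0.2, 12.3]
opening: 0.0001
```

Call:
{"method": "carry_out", "body": {
  "translation": [
    [0,0,0.0015],
    [0,0,0],
    [0,0,0]
  ],
  "turn": [
    [0,0,0],
    [0,0,0],
    [0,0,0]
  ],
  "gripper": [1,1,1]
}}

```text
time: 50.2
tool_pos: [0.6939, 0.0141, 0.056]
tool_rot: [3.141, 0.0, 1.7]
contact_force: [-9.8, 1.2, 18.8]
opening: 0.0004
```

Call:
{"method": "carry_out", "body": {
  "translation": [
    [0,0,-0.005],
    [0,0,-0.01],
    [0,0,-0.03],
    [0,0,-0.045],
    [0,0,-0.045],
    [0,0,-0.045],
    [0,0.0,-0.045],
    [0,0,-0.045],
    [0,0,0],
    [0,0,0]
  ],
  "turn": [
    [0,0,0],
    [0,0,0],
    [0,0,0],
    [0,0,0],
    [0,0,0],
    [0,0,0],
    [0,0,0],
    [0,0,0],
    [0,0,0],
    [0,0,0]
  ],
  "gripper": [1,1,1,1,1,1,1,1,1,1]
}}

```text
time: 51.2
tool_pos: [0.6944, 0.014, 0.3239]
tool_rot: [3.139, 0.001, 1.7]
contact_force: [0.7, 0.2, -0.4]
opening: 0.0002
```

```bash
python3 -W ignore - <<'E'
from h import *
w=read_camera('wrist');b=read_camera('scene')
A=cv2.resize(w['img'][:260,80:480,::-1],(616,400)); np.save('p15.npy',w,allow_pickle=True)
B=cv2.resize(b['img'][140:310,200:440,::-1],(565,400)); 
cv2.imwrite('pics/15.png',cv2.resize(np.vstack([A[:, :565],B]),(560,600)) if 0 else np.vstack([cv2.resize(A,(424,276)),cv2.resize(B,(424,300))]))
s=robot.observe(); print(s['time'],s['tool_pos'],s['contact_force'])
E
```

```text
51.3 [0.69362171 0.01400851 0.32091134] [-0.51798331 -0.2900011  -0.00254888]
```

View pics/15.png

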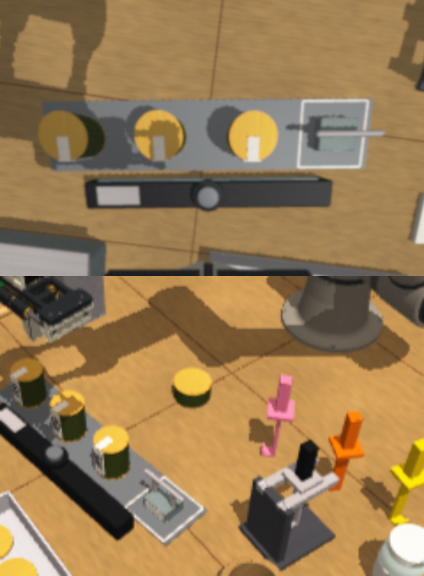

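The block, all three tins and the rod in its stand are as wanted in both views. The button held at 0.056 m while the force rose to 19 N, so it reached its stop.

```bash
python3 -c "
from cell import robot
print(robot.hand_in())"
```

```text
the job is handed in; nothing more can be done
None
```

The job is done and handed in at about 51 s of the 200 s allowed. I saw no sign of the possible knock to a tin.

- **Lot block:** I fetched it from the rack with the black hook rod and stood it upright in the outlined square. It measured within about 1–2 mm of centre and about 1° off square.
- **Hook rod:** It hangs back in its stand at the pose I picked it up from, and the last scene picture shows it there.
- **Tins:** Only three tall tins were there. They stand on the strip at scan y of about +60, −60 and −180 mm, with their barcodes facing the scanner.
- **Scan button:** I pressed it last. The tool stopped at 56 mm while the force rose to about 19 N, so the button reached its stop. The gripper then moved clear.

**Checks that disagreed:**
- **Tin angles:** A close rectified view showed the +60 and −60 tins square to within about 1°. An earlier wider view had put the +60 tin about 4° off, and the distant scene and side cameras gave scattered angles. The −180 tin had no close-up. The wider view put it about 1° off, and the last pictures showed nothing wrong with it.
- **Button position:** Its measured position was 1–5 mm off the value expected from the strip's pose. I pressed at the position seen in the picture.

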